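Put the collar tray away and snap the cabinet shut

TASK

Pull the little grey cabinet's door wide open past its sprung roller catch, put the red tray that holds the two black ring collars fully inside with its grip tab at the doorway, collars still in it, then push the door until the catch snaps and it stays fully shut. Leave the tray of shafts and everything else on the bench where it is.

Things in the scene. Friction and masses are not known exactly. Their poses are not given: they have to be found in the camera images.
- cabinet: Low grey cabinet fixed to the bench, 185 deep (x), 180 wide (y), 95 high, no floor: a tray slides in along the bench. Origin: centre of its footprint at bench height. Its open front is the plane x = -92.5 mm, looking along its -x. Inside it is 156 wide, 83 high under the roof; back wall at x = +80.5. The roof starts at x = -62.5, so a 30 mm slot behind the shut door is open from above.
- catch_roller (a point): Centre of the white sprung roller (12 mm thick, 18 long) of the catch, beside the cabinet's +y wall in the slot, at (-80, 60, 74) mm in the cabinet's frame with the door shut or open. With its bracket it fills y = 51 to 79, x = -89 to -65, from 68 to 94 mm above the bench; it moves up against its spring as the door's nose passes.
- door (a joint): Door angle, rad: 0 shut (its start), grows as the free edge swings out to the cabinet's -x, counterclockwise from above; stop at 1.9. A nose on the door must pass the sprung roller: from 0.12 to 0.06 rad it resists shutting (up to 13 N at the handle), below 0.05 it snaps the door to 0 and holds it; opening takes up to 13 N over the first 0.06 rad. Beyond 0.12 it moves freely and stays.
- door_hinge (a point): Point on the door's upright hinge axis at bench height, at (-99.5, -87) mm in the cabinet's frame (its -y side), in the middle of the door's thickness. Axes as the cabinet's. The door is a grey panel 172 wide, 14 thick, from 4 to 91 mm above the bench, that shuts against the front plane; its steel nose is 147 mm from the hinge on the inner face, 26 mm long, 62 to 73 mm above the bench.
- door_handle (a point): Middle of the door's level steel handle bar, 10 thick, 84 long along the door, 68 mm above the bench, 119 mm from the hinge along the door and 54 mm out from the door's mid-plane (42 mm clear between bar and door, open from above). Its frame turns with the door and equals the cabinet's at angle 0: x from the bar into the door, y along the bar away from the hinge.
- tray: Red tray to put away, 150 long (x), 110 wide (y), walls 50 high, 4 thick, loose, 0.5 to 0.8 kg with collars. Origin: centre of underside. From its -x end: upright grip tab, empty compartment 52 long, divider 36 high at x = -9, compartment with two black collars. It goes in +x end first, x along the cabinet's x; fully inside with its origin between x = -17 and +5 mm of the cabinet's frame.
- tray_tab (a point): Middle of the top edge of that tray's grip tab: tab 12 thick (tray x), 50 wide (y), top 78 mm above the bench, 69 mm from the tray's centre at its -x end; its outer face is flush with the tray's end wall. Held by the tab and dragged sideways the tray can tip or slip along the pads: hold it low, go slowly.
- collar_a: Black ring collar lying flat in the tray, 46 outside diameter, 24 hole, 24 high. Origin: centre of its underside.
- collar_b: Second black ring collar, the same.
- shaft_tray: Bystander: red tray of the same size with the same tab, no divider, holding gold-coloured shafts 125 long with black ends. It lies beside the tray with the collars, on either side.
- hex_nut: Bystander: steel hexagon nut, 60 across flats, 22 high, beyond the cabinet. Origin: centre of underside.
- hex_nut_2: Bystander: second such nut, behind the tab ends of the trays.
- spanner: Bystander: spanner 180 long lying on the bench beyond the trays.
- bush: Bystander: black threaded bush standing on end, 66 in diameter at its flange on top, 59 high, behind the tab ends of the trays.
- oil_bottle: Bystander: black bottle, 60 in diameter, 160 high, standing near the cabinet on the robot's side.
- carton: Bystander: cardboard box 110 x 80 x 70 at the far side of the bench.
Things that resemble listed ones, but are neither listed nor needed, are in the scene too. Leave any blue look-alike of the collar_b alone.

How it is judged:
On the way, in this order (a step that is already met when the one before it is completed fails the run):
1. the door is pulled open past its catch, wider than 1.2 rad (value of joint door above 1.2 rad), for 0.2 s.
2. the tray is in the cabinet, flat, tab end at the doorway, that end within 8 mm of the front plane or behind it (x of tray in the frame of cabinet between -0.025 and 0.02 m and y of tray in the frame of cabinet between -0.03 and 0.03 m and angle between tray's own z axis and vertical below 0.1 rad and x of tray_tab in the frame of cabinet below -0.04 m), for 0.2 s.
At the end, for the whole second after the job is handed in: The door is snapped shut (under 0.03 rad), the tray lies flat and at rest inside the cabinet behind the door (origin x above -21 mm and y within 30 mm in the cabinet's frame) with its tab at the doorway, and both collars are in the tray (value of joint door below 0.03 rad and linear speed of tray below 0.01 m/s and x of tray in the frame of cabinet between -0.021 and 0.02 m and y of tray in the frame of cabinet between -0.03 and 0.03 m and angle between tray's own z axis and vertical below 0.1 rad and x of tray_tab in the frame of cabinet below -0.04 m and x of collar_a in the frame of tray between -0.072 and 0.072 m and y of collar_a in the frame of tray between -0.052 and 0.052 m and z of collar_a in the frame of tray between -0.01 and 0.045 m and x of collar_b in the frame of tray between -0.072 and 0.072 m and y of collar_b in the frame of tray between -0.052 and 0.052 m and z of collar_b in the frame of tray between -0.01 and 0.045 m); the robot touches nothing.
It fails at once if the tray of shafts is moved by more than 30 mm (distance of shaft_tray from where it was at the start of the episode above 0.03 m).
It fails at once if a nut, the spanner, the bush, the bottle or the carton is moved by more than 30 mm (distance of any of hex_nut, hex_nut_2, spanner, bush, oil_bottle, carton from where it was at the start of the episode above 0.03 m).
It also fails if it takes over 72 s, if anything falls off the work surface, if the arm or the gripper's body presses on something with over 40 N, if the wrist force passes 120 N, or if a joint passes its speed limit or range.

ROBOT

A 7-joint arm with a two-finger parallel gripper is mounted at the origin on the work surface. World frame = base frame: x ahead of the robot, y to its left, z up, the work surface at z = 0. Lengths are in m, angles in rad, forces in N, time in s.
With the tool pointing down it reaches from about 0.425 to 0.875 m from the base axis. Payload 4.7 kg.
Tool frame: the origin (TCP) lies on the centre line of the jaws, within the pads' length; the fingertips stand 14 mm ahead of it and the grasp point (between the pads) lies 5 mm behind it; y points along the fingers, x is the direction in which the jaws open and shut, and the axes are right-handed (so a half turn about y gives the same grasp; the last joint's range is limited). The gripper opens to 87 mm and grips with 3 to 60 N. Pads are 19 mm wide; open, the fingers measure 117 mm over their backs; the gripper's body (75 mm by 190 mm) begins 51 mm behind the grasp point.
Start: joints at [-1.31, 0.321, -0.07, 1.45, 0.023, 1.371, -0.057], TCP at [0.159, 0.63, 0.237] pointing down, gripper open.
Joint ranges: [-2.86, 2.86], [-0.3, 2.09], [-1.38, 1.24], [0.06, 2.45], [-1.56, 4.7], [0.09, 2.05], [-2.69, 2.69]. Speed limits (rad/s): [2.57, 2.57, 3.14, 3.14, 3.14, 3.14, 3.14].

INTERFACE

Orientations are given as a rotation vector (axis times angle).
In Python, from bench import manip, snapshot gives the robot as it stands.
- The arm moves only by the shell command python3 -m crank 'ROWS' [FORCE]. ROWS is a JSON object of lists of equal length, an entry for each row: "rot": the turn, a rotation vector about the tool's x, y, z in rad, a list of three; "travel": the shift along the tool's x, y, z in m, a list of three; "gripper": the finger opening in m, from 0 to 0.087. In form: {"rot": [[rx, ry, rz], ...], "travel": [[dx, dy, dz], ...], "gripper": [gripper, ...]}. A call has 1 to 5 rows; each row is the pose to reach, as a shift and turn from the pose measured when the call began, along the tool's axes at that moment; what a row does not reach only later rows make up. A row lasts 1/12 s, in which the tool goes at most 41.7 mm and 7.16 degrees, less where a joint would pass 70% of its speed; a pose out of reach is approached as far as the arm can. A call with a gripper value outside its range is refused whole. The fingers move at their own pace and stop on an object; FORCE is the grip in N (left out, the last holds). Time passes only in rows, so rows that repeat a pose let the fingers close. It gives the time, the measured TCP pose, the force and the opening at its end, in the units of the state.
- manip.read_state(): the state, without advancing time (a new reading comes with each control period).
- snapshot(name): name is "side" or "top" or "wrist"; returns a dict with "img" (400x640x3 uint8, blue, green, red), "mtx" (3x3 intrinsics, pixels), "cam_to_world" (4x4, takes a point from camera to world coordinates). Camera axes: x right, y up, looking along -z (the intrinsics and any distortion apply to the point x, -y, -z); pixel columns grow to the right and rows downward; lengths in m; the calibration is good to about 2 mm. A picture is of the moment at which its call begins. There is no depth.
- manip.finish_job(): hands the job in, once; it reports no verdict.
The state is a dict: "t": time; "joint_positions": joint angles; "joint_vel": joint speeds; "tau": joint torques, N m; "ee_pos": TCP position; "tool_rot": TCP orientation; "contact_force": force on the tool from outside, world axes, zero at the start; "torque": the same for the moment, N m; "gripper_width": opening from 0.0 (shut) to 1.0 (fully open).
Only numpy, scipy, OpenCV 4.12 (cv2) and the standard library are available. Lean on these libraries where they do the work, as an engineer would, in place of code of your own. Each camera call takes 0.05 s, during which the arm holds its last target.

## Working session

There is one attempt and no reset: what is moved stays moved. The work goes in short steps, Python scripts to look and compute and a shell command to move; the robot and the scene stay as the last step left them, time stands still between calls to the robot, and variables do not carry over. Pictures are saved under pics/ and viewed, and the job is handed in when it is done.

```bash
ls; mkdir -p pics
python3 - <<'E'
from bench import manip, snapshot
import cv2,numpy as np
print(manip.read_state())
for n in ["side","top","wrist"]:
    s=snapshot(n); cv2.imwrite(f"pics/{n}0.png",s["img"]); np.savez(f"pics/{n}0.npz",**s); print(n,s["mtx"].round(1).tolist(),s["cam_to_world"].round(4).tolist(),s.keys())
E
```

```text
pics
{'t': 0.0, 'joint_positions': array([-1.30988879,  0.32181599, -0.07008439,  1.45169685,  0.02260698,
        1.37078076, -0.0568742 ]), 'joint_vel': array([ 2.01027407e-04, -1.69736468e-03,  9.72215975e-05,  3.62988392e-04,
        4.76814632e-04, -7.14388010e-04,  1.45533610e-03]), 'tau': array([ 1.93524215e-04, -4.91285598e+01, -4.04053247e-01, -3.12533891e+01,
       -6.40400453e-02,  4.38581093e-02,  1.70417215e-04]), 'ee_pos': array([0.15872098, 0.62977475, 0.23545506]), 'tool_rot': array([-1.31716497, -1.02451393,  1.02692061]), 'contact_force': array([0.51935558, 0.07064231, 0.79337367]), 'torque': array([ 0.0030537 , -0.02441272, -0.0289187 ]), 'gripper_width': 0.9973566262589688}
side [[428.0, 0.0, 317.2], [0.0, 428.0, 200.9], [0.0, 0.0, 1.0]] [[0.9585, 0.1887, -0.2136, 0.2528], [-0.285, 0.6432, -0.7107, -0.9355], [0.0032, 0.7421, 0.6703, 0.8847], [0.0, 0.0, 0.0, 1.0]] dict_keys(['img', 'mtx', 'cam_to_world'])
top [[473.6, 0.0, 322.7], [0.0, 473.6, 207.4], [0.0, 0.0, 1.0]] [[0.0138, 0.996, -0.0881, 0.4196], [-0.9998, 0.015, 0.0125, -0.0612], [0.0138, 0.0879, 0.996, 1.4252], [0.0, 0.0, 0.0, 1.0]] dict_keys(['img', 'mtx', 'cam_to_world'])
wrist [[306.3, 0.0, 317.4], [0.0, 306.3, 198.4], [0.0, 0.0, 1.0]] [[0.2444, -0.9402, -0.2371, 0.0938], [0.9697, 0.2365, 0.0618, 0.6455], [-0.0021, -0.245, 0.9695, 0.3841], [0.0, 0.0, 0.0, 1.0]] dict_keys(['img', 'mtx', 'cam_to_world'])
```

View pics/side0.png

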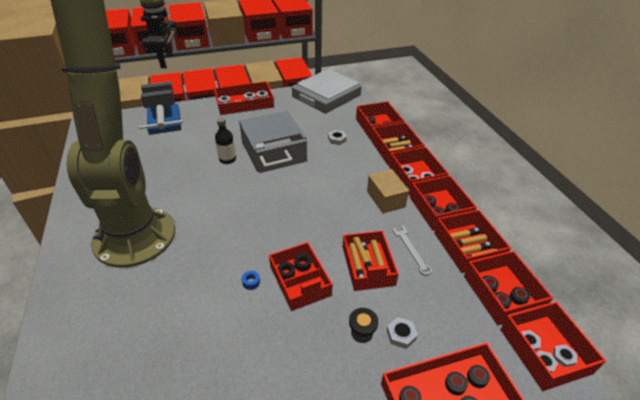

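View pics/top0.png

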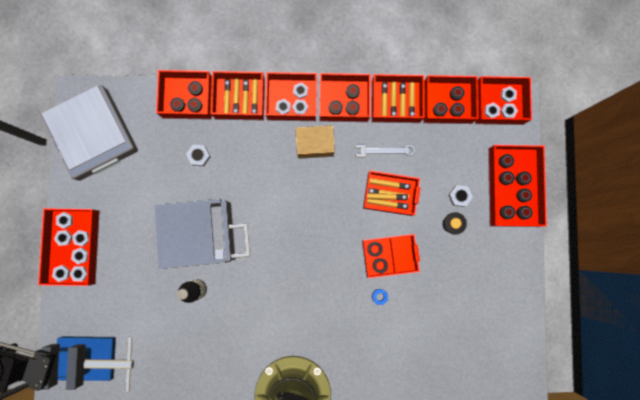

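View pics/wrist0.png

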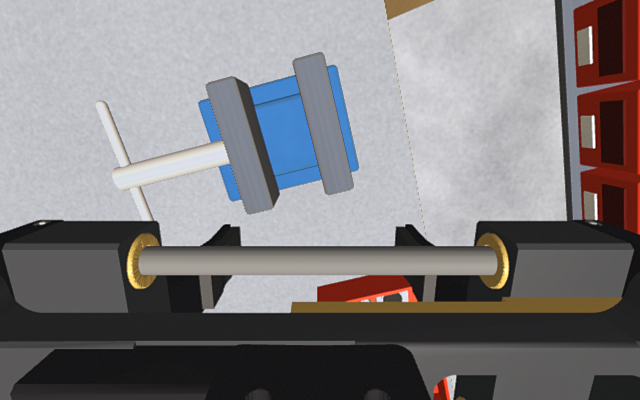

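The side view shows the cabinet at about (275,140), the collar tray at (300,275), the shaft tray at (370,260) and the bottle at (225,142). In the top view the cabinet is at (192,233) with its handle at (240,240). The collar tray is at (390,255), its tab on the right at (418,254). The shaft tray is at (391,193) and the blue look-alike ring at (379,296).

```bash
cat > h.py <<'E'
import numpy as np, cv2
from scipy.spatial.transform import Rotation as R
from bench import manip, snapshot
def load(n): 
    d=np.load(f"pics/{n}.npz"); return {k:d[k] for k in d}
def shot(cam,name):
    s=snapshot(cam); cv2.imwrite(f"pics/{name}.png",s["img"]); np.savez(f"pics/{name}.npz",**s); return s
def ray(s,u,v):
    K=s["mtx"];T=s["cam_to_world"]
    d=np.array([(u-K[0,2])/K[0,0],-(v-K[1,2])/K[1,1],-1.0])
    return T[:3,3],T[:3,:3]@d
def onz(s,u,v,z):
    o,d=ray(s,u,v); return o+d*(z-o[2])/d[2]
def proj(s,P):
    T=s["cam_to_world"];K=s["mtx"]
    p=(np.atleast_2d(P)-T[:3,3])@T[:3,:3]; 
    return np.c_[K[0,0]*p[:,0]/-p[:,2]+K[0,2], -K[1,1]*p[:,1]/-p[:,2]+K[1,2]]
def crop(s,name,x0,y0,x1,y1,f=5):
    cv2.imwrite(f"pics/{name}.png",cv2.resize(s["img"][y0:y1,x0:x1],None,fx=f,fy=f,interpolation=cv2.INTER_CUBIC))
E
python3 - <<'E'
from h import *
t=load("top0"); s=load("side0")
a=t["img"][180:300,150:260]; b=t["img"][160:310,350:440]
crop(t,"c1",150,180,260,290,5); crop(t,"c2",350,165,440,310,4); crop(s,"c3",215,100,350,190,5); crop(s,"c4",230,220,440,350,3)
E
```

```text
(no output)
```

View pics/c1.png

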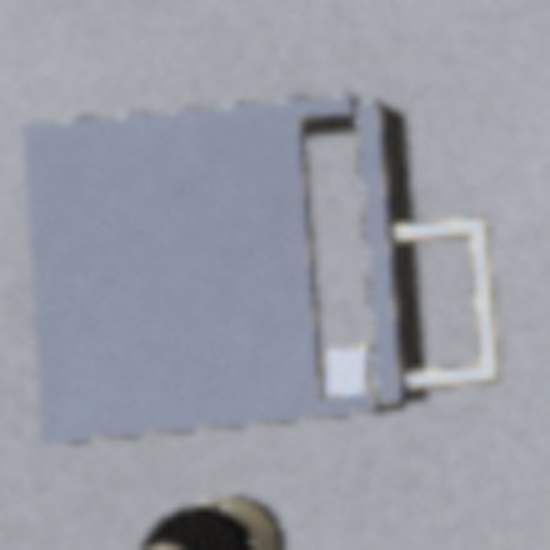

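View pics/c2.png

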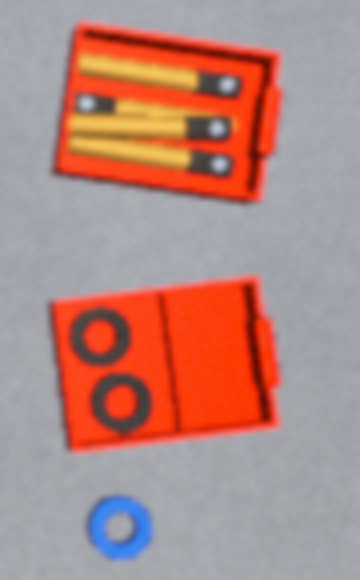

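View pics/c3.png

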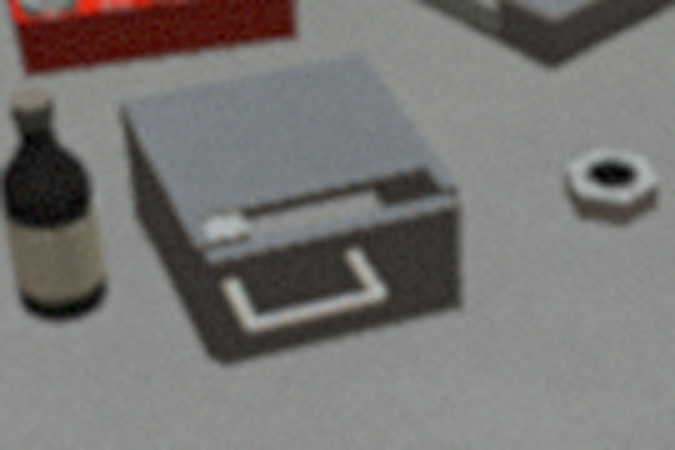

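The crops show the following:
- **Cabinet:** roof corners at about (155,205), (220,199), (225,262) and (159,268). The handle bar is at about (246,224–256).
- **Which tray:** (390,255) holds two black rings and a divider and fits the description. (391,193) holds gold shafts, so it is the bystander. The other red boxes are bigger or far away.
- **Rings:** the ones to keep are black, at about (375,249) and (380,266). The blue one at (379,296) is left alone.

Run:
```python
from h import *
t=load("top0")
def pc(c,f,o,z): return np.array([onz(t,(a+.5)/f-.5+o[0],(b+.5)/f-.5+o[1],z) for a,b in c])
# cabinet outline: BL(-y?) order: back far, back near, front near, front far
c=pc([(25,127),(43,440),(375,408),(352,97)],5,(150,180),.095)
print("cab",c[:,:2].round(4).tolist())
def rect(c,L,W):
    mx=((c[3]-c[0])+(c[2]-c[1]))/2; my=((c[0]-c[1])+(c[3]-c[2]))/2
    print("len",np.linalg.norm(mx),L,np.linalg.norm(my),W)
    a=np.arctan2(mx[1],mx[0]); b=np.arctan2(my[1],my[0]); return c.mean(0)[:2],np.degrees(a),np.degrees(b)
print(rect(c,.185,.18))
h=pc([(481,224),(487,376)],5,(150,180),.073); print("handle",h[:,:2].round(4).tolist(),np.linalg.norm(h[1]-h[0]))
m=pc([(347,372)],5,(150,180),.094);print("rollerbracket",m.round(4))
# tray by colour
hsv=cv2.cvtColor(t["img"],cv2.COLOR_BGR2HSV)
for nm,(x0,y0,x1,y1) in dict(tray=(355,228,430,282),shaft=(355,165,430,222)).items():
    k=((hsv[...,1]>150)&((hsv[...,0]<12)|(hsv[...,0]>170))).astype(np.uint8)[y0:y1,x0:x1]
    cs,_=cv2.findContours(k,cv2.RETR_EXTERNAL,cv2.CHAIN_APPROX_NONE); cc=max(cs,key=cv2.contourArea); print(nm,cv2.minAreaRect(cc),x0,y0)
c=pc([(52,301),(72,449),(275,427),(258,279)],4,(350,165),.05); print("tray",c[:,:2].round(4).tolist(),rect(c,.15,.11))
c=pc([(80,24),(55,174),(255,201),(280,52)],4,(350,165),.05); print("shaft",c[:,:2].round(4).tolist(),rect(c,.15,.11))
tab=pc([(265,318),(277,385)],4,(350,165),.078); print("tabends outer",tab.round(4).tolist())
```

```text
cab [[0.537, 0.3941], [0.3628, 0.3763], [0.3829, 0.1931], [0.5568, 0.2116]]
len 0.1839321282863016 0.185 0.17499415635543547 0.18
(array([0.45988526, 0.2937601 ]), np.float64(-83.7806346986564), np.float64(5.9461523248261825))
handle [[0.4874, 0.1404], [0.4012, 0.1345]] 0.08637594999597253
rollerbracket [[0.4026 0.2095 0.094 ]]
tray ((36.50769805908203, 27.56153678894043), (37.45848846435547, 53.955108642578125), 82.87498474121094) 355 228
shaft ((37.262840270996094, 27.914426803588867), (53.303672790527344, 37.72792434692383), 8.530765533447266) 355 165
len 0.14936554731784735 0.15 0.1072637651364774 0.11
tray [[0.4485, -0.1956], [0.3423, -0.2107], [0.36, -0.3575], [0.4666, -0.3455]] (array([ 0.40436722, -0.27734263]), np.float64(-83.12967894010592), np.float64(7.2506324740434405))
len 0.1478783157242445 0.15 0.1119974454607534 0.11
shaft [[0.652, -0.2149], [0.541, -0.1972], [0.5234, -0.3435], [0.6335, -0.3623]] (array([ 0.58748673, -0.27948277]), np.float64(-96.99428391382921), np.float64(-9.36830271789688))
tabends outer [[0.438, -0.3446, 0.078], [0.3908, -0.353, 0.078]]
```

View pics/c4.png

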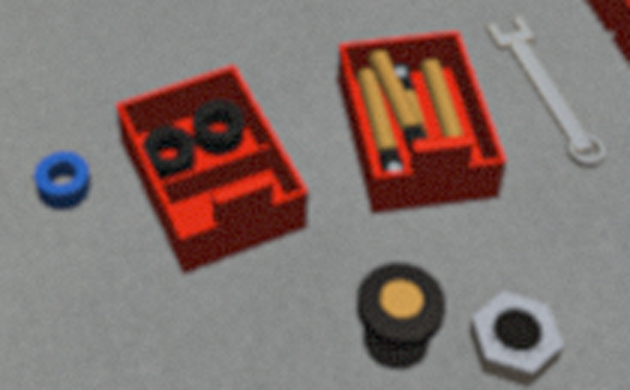

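```bash
cat >> h.py <<'E'
def goal(yaw,pitch_in=0):
    # tool y = down, tool x = horizontal at yaw ; z = x cross y
    x=np.array([np.cos(yaw),np.sin(yaw),0]);y=np.array([0,0,-1.]);return np.c_[x,y,np.cross(x,y)]
def wp(p,yaw,st=None):
    st=st or manip.read_state(); Rt=R.from_rotvec(st["tool_rot"]).as_matrix()
    tr=Rt.T@(np.asarray(p)-st["ee_pos"]); rv=R.from_matrix(Rt.T@goal(yaw)).as_rotvec()
    n=max(np.linalg.norm(tr)/.0417,np.degrees(np.linalg.norm(rv))/7.16)
    print("travel",tr.round(4).tolist(),"rot",rv.round(3).tolist(),"minrows %.1f"%n); return tr,rv
def stat():
    st=manip.read_state(); M=R.from_rotvec(st["tool_rot"]).as_matrix()
    print("t %.2f"%st["t"],"p",st["ee_pos"].round(4).tolist(),"yaw(x) %.1f"%np.degrees(np.arctan2(M[1,0],M[0,0])),"y",M[:,1].round(3).tolist(),"F",st["contact_force"].round(1).tolist(),"w %.1fmm"%(st["gripper_width"]*87),"q",st["joint_positions"].round(2).tolist()); return st
A=np.radians(96.2); CO=np.array([.460,.294]); CX=np.array([np.cos(A),np.sin(A)]); CY=np.array([-np.sin(A),np.cos(A)])
def c2w(x,y): return CO+x*CX+y*CY
def w2c(p): d=np.asarray(p)[:2]-CO; return np.array([d@CX,d@CY])
H=(-.0995,-.087)
def handle(th):
    c,s=np.cos(th),np.sin(th); x,y=-.054,.119
    return c2w(H[0]+c*x-s*y,H[1]+s*x+c*y)
E
python3 - <<'E'
from h import *
stat()
for th in (0,.5,1,1.4,1.6): print(th,handle(th).round(3))
print(proj(load("top0"),[[*handle(0),.073]]), proj(load("side0"),[[*handle(0),.073]]))
for a in (A,A-np.pi): wp([*handle(0),.14],a)
t=load("top0"); print("bottle", onz(t,190,291,.14), onz(t,199,285,.0))
E
```

```text
t 0.15 p [0.1587, 0.6299, 0.2357] yaw(x) 75.9 y [-0.0, -0.001, -1.0] F [0.1, -0.3, -0.4] w 87.0mm q [-1.31, 0.32, -0.07, 1.45, 0.02, 1.37, -0.06]
0 [0.445 0.138]
0.5 [0.49  0.092]
1 [0.552 0.074]
1.4 [0.604 0.082]
1.6 [0.627 0.094]
[[246.2308885  239.38695269]] [[277.62675958 161.42138752]]
travel [-0.4071, 0.0963, -0.3975] rot [-0.0, -0.355, -0.001] minrows 13.8
travel [-0.4071, 0.0963, -0.3975] rot [0.002, 2.787, -0.0] minrows 22.3
bottle [0.30378725 0.27416722 0.14      ] [0.30910429 0.28476955 0.        ]
```

```bash
python3 -m crank '{"rot": [[0,2.75,0],[0,2.75,0],[0,2.75,0],[0,2.75,0],[0,2.75,0]], "travel": [[-0.4,0.02,-0.39],[-0.4,0.02,-0.39],[-0.4,0.02,-0.39],[-0.4,0.02,-0.39],[-0.4,0.02,-0.39]], "gripper": [0.06,0.06,0.06,0.06,0.06]}' 20
python3 - <<'E'
from h import *
stat(); wp([*handle(0),.15],A-np.pi)
E
```

```text
t: 0.57
ee_pos: [0.2639, 0.4482, 0.2286]
tool_rot: [-1.503, -0.542, 0.542]
contact_force: [0.7, -0.1, -0.6]
gripper_width: 0.731
t 0.57 p [0.2639, 0.4482, 0.2286] yaw(x) 39.7 y [0.0, -0.001, -1.0] F [0.7, -0.1, -0.6] w 63.6mm q [-1.17, 0.05, 0.08, 1.78, -0.0, 1.31, -0.39]
travel [-0.059, 0.0788, -0.3542] rot [0.001, 2.156, 0.0] minrows 17.2
```

```bash
python3 -m crank '{"rot": [[0,2.15,0],[0,2.15,0],[0,2.15,0],[0,2.15,0],[0,2.15,0]], "travel": [[-0.06,0.01,-0.35],[-0.06,0.01,-0.35],[-0.06,0.01,-0.35],[-0.06,0.01,-0.35],[-0.06,0.01,-0.35]], "gripper": [0.036,0.036,0.036,0.036,0.036]}'
python3 - <<'E'
from h import *
stat(); wp([*handle(0),.15],A-np.pi)
E
```

```text
t: 0.98
ee_pos: [0.3675, 0.2677, 0.223]
tool_rot: [-1.57, -0.054, 0.053]
contact_force: [1.6, 0.7, 1.3]
gripper_width: 0.447
t 0.98 p [0.3675, 0.2677, 0.223] yaw(x) 3.9 y [0.0, 0.0, -1.0] F [1.6, 0.7, 1.3] w 38.9mm q [-0.97, -0.1, 0.27, 1.94, 0.03, 1.3, -0.65]
travel [0.0682, 0.073, -0.1347] rot [-0.0, 1.531, 0.0] minrows 12.2
```

```bash
python3 -m crank '{"rot": [[0,1.53,0],[0,1.53,0],[0,1.53,0],[0,1.53,0],[0,1.53,0]], "travel": [[0.068,0.03,-0.135],[0.068,0.03,-0.135],[0.068,0.05,-0.135],[0.068,0.07,-0.135],[0.068,0.07,-0.135]], "gripper": [0.036,0.036,0.036,0.036,0.036]}'
python3 - <<'E'
from h import *
stat(); wp([*handle(0),.15],A-np.pi)
E
```

```text
t: 1.4
ee_pos: [0.4445, 0.131, 0.1495]
tool_rot: [-1.53, 0.445, -0.442]
contact_force: [-1.4, 0.1, 0.4]
gripper_width: 0.416
t 1.40 p [0.4445, 0.131, 0.1495] yaw(x) -32.4 y [-0.003, -0.004, -1.0] F [-1.4, 0.1, 0.4] w 36.2mm q [-0.79, -0.02, 0.44, 2.02, 0.01, 1.15, -0.92]
travel [-0.0035, -0.0005, 0.006] rot [0.005, 0.897, 0.002] minrows 7.2
```

```bash
python3 -m crank '{"rot": [[0,0.9,0],[0,0.9,0],[0,0.9,0],[0,0.9,0],[0,0.9,0]], "travel": [[0,0,0],[0,0,0],[0,0,0],[0,0,0],[0,0,0]], "gripper": [0.036,0.036,0.036,0.036,0.036]}'
python3 - <<'E'
from h import *
stat(); wp([*handle(0),.15],A-np.pi)
E
```

```text
t: 1.82
ee_pos: [0.4443, 0.1308, 0.1492]
tool_rot: [-1.373, 0.919, -0.919]
contact_force: [0.4, 0.2, -0.7]
gripper_width: 0.414
t 1.82 p [0.4443, 0.1308, 0.1492] yaw(x) -67.7 y [-0.002, -0.004, -1.0] F [0.4, 0.2, -0.7] w 36.1mm q [-0.78, -0.02, 0.43, 2.02, 0.01, 1.15, -1.54]
travel [-0.0064, -0.0008, 0.0032] rot [0.003, 0.28, 0.003] minrows 2.2
```

```bash
python3 -m crank '{"rot": [[0.003,0.28,0.003],[0.003,0.28,0.003],[0.003,0.28,0.003],[0.003,0.28,0.003]], "travel": [[-0.006,0,0.003],[-0.006,0,0.003],[-0.006,0,0.003],[-0.006,0,0.003]], "gripper": [0.036,0.036,0.036,0.036]}'
python3 - <<'E'
from h import *
stat(); wp([*handle(0),.063],A-np.pi)
w=shot("wrist","w1"); shot("side","s1")
print(proj(w,[[*handle(0),.073]]))
E
```

```text
t: 2.15
ee_pos: [0.4445, 0.1374, 0.149]
tool_rot: [-1.259, 1.13, -1.129]
contact_force: [-0.6, -0.3, 1.7]
gripper_width: 0.414
t 2.15 p [0.4445, 0.1374, 0.149] yaw(x) -83.8 y [-0.001, -0.0, -1.0] F [-0.6, -0.3, 1.7] w 36.0mm q [-0.78, -0.02, 0.42, 2.02, 0.01, 1.14, -1.83]
travel [-0.0005, 0.086, 0.0003] rot [0.001, -0.001, 0.0] minrows 2.1
[[315.62607957 209.78121262]]
```

View pics/w1.png

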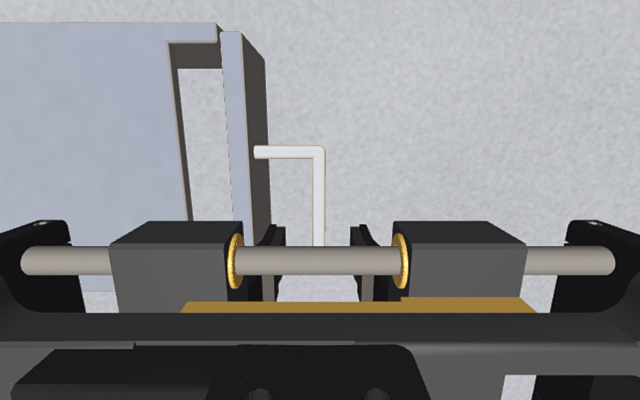

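The bar is at u≈319, centred between the fingers at 283 and 352, and the door is on the left at 240–268. I'll go down and grip.

```bash
python3 -m crank '{"rot": [[0,0,0],[0,0,0],[0,0,0],[0,0,0],[0,0,0]], "travel": [[0,0.025,0],[0,0.05,0],[0,0.07,0],[0,0.086,0],[0,0.086,0]], "gripper": [0.036,0.036,0.036,0.036,0.036]}'
python3 -m crank '{"rot": [[0,0,0],[0,0,0],[0,0,0],[0,0,0],[0,0,0]], "travel": [[0,0,0],[0,0,0],[0,0,0],[0,0,0],[0,0,0]], "gripper": [0.0,0.0,0.0,0.0,0.0]}' 30
python3 - <<'E'
from h import *
stat()
E
```

```text
t: 2.67
ee_pos: [0.442, 0.1363, 0.06]
tool_rot: [-1.266, 1.13, -1.126]
contact_force: [0.4, -0.9, -0.0]
gripper_width: 0.413
t: 3.08
ee_pos: [0.4427, 0.1366, 0.0609]
tool_rot: [-1.264, 1.129, -1.126]
contact_force: [0.3, -0.4, 0.8]
gripper_width: 0.123
t 3.08 p [0.4427, 0.1366, 0.0609] yaw(x) -83.6 y [-0.004, -0.002, -1.0] F [0.3, -0.4, 0.8] w 10.7mm q [-0.77, 0.1, 0.43, 2.11, -0.05, 0.95, -1.77]
```

```bash
cat >> h.py <<'E'
def arc(dths):
    st=manip.read_state(); Rt=R.from_rotvec(st["tool_rot"]).as_matrix(); h=c2w(*H); r=st["ee_pos"][:2]-h
    a0=np.arctan2(-CY@r if 0 else (r@CX),(r@CY)); base=np.arctan2(-.054,.119)
    rel=np.arctan2(r@CY*0+ -(r@CX), r@CY); print("theta est %.3f rad"%(rel-np.arctan2(.054,.119)),"radius %.4f"%np.hypot(*r))
    for d in dths:
        q=R.from_euler('z',d).as_matrix()[:2,:2]@r-r
        print(d,(Rt.T@np.array([*q,0])).round(4).tolist(),(R.from_matrix(Rt.T@R.from_euler('z',d).as_matrix()@Rt).as_rotvec()).round(3).tolist())
E
python3 - <<'E'
from h import *
arc([.04,.08,.14,.2,.26])
E
```

```text
theta est 0.001 rad radius 0.1332
0.04 [0.0048, -0.0, 0.0023] [0.0, -0.04, -0.0]
0.08 [0.0095, -0.0, 0.0048] [0.0, -0.08, -0.0]
0.14 [0.0164, -0.0, 0.0088] [0.0, -0.14, -0.001]
0.2 [0.023, -0.0, 0.0133] [0.0, -0.2, -0.001]
0.26 [0.0294, -0.0, 0.0182] [0.0, -0.26, -0.001]
```

```bash
python3 -m crank '{"rot": [[0,-0.04,0],[0,-0.08,0],[0,-0.14,0],[0,-0.2,0],[0,-0.26,0]], "travel": [[0.005,0,0.002],[0.0095,0,0.005],[0.0165,0,0.009],[0.023,0,0.0135],[0.0295,0,0.018]], "gripper": [0,0,0,0,0]}' 35
python3 - <<'E'
from h import *
stat();arc([.08,.16,.24,.32,.40])
E
```

```text
t: 3.5
ee_pos: [0.4636, 0.109, 0.0609]
tool_rot: [-1.368, 0.932, -0.928]
contact_force: [-0.0, 0.7, -3.4]
gripper_width: 0.096
t 3.50 p [0.4636, 0.109, 0.0609] yaw(x) -68.6 y [-0.005, -0.002, -1.0] F [-0.0, 0.7, -3.4] w 8.3mm q [-0.71, 0.13, 0.45, 2.08, -0.07, 0.96, -1.42]
theta est 0.260 rad radius 0.1337
0.08 [0.0096, -0.0, 0.0048] [0.0, -0.08, -0.0]
0.16 [0.0188, -0.0001, 0.0103] [0.0, -0.16, -0.001]
0.24 [0.0275, -0.0001, 0.0165] [0.0, -0.24, -0.001]
0.32 [0.0356, -0.0001, 0.0234] [0.0, -0.32, -0.002]
0.4 [0.0432, -0.0002, 0.0309] [0.0, -0.4, -0.002]
```

Run:
```python
from h import *
t=shot("top","t2"); crop(t,"t2c",140,170,290,290,5); s=shot("side","s2"); crop(s,"s2c",210,90,350,200,5)
```

```text
(no output)
```

View pics/t2c.png

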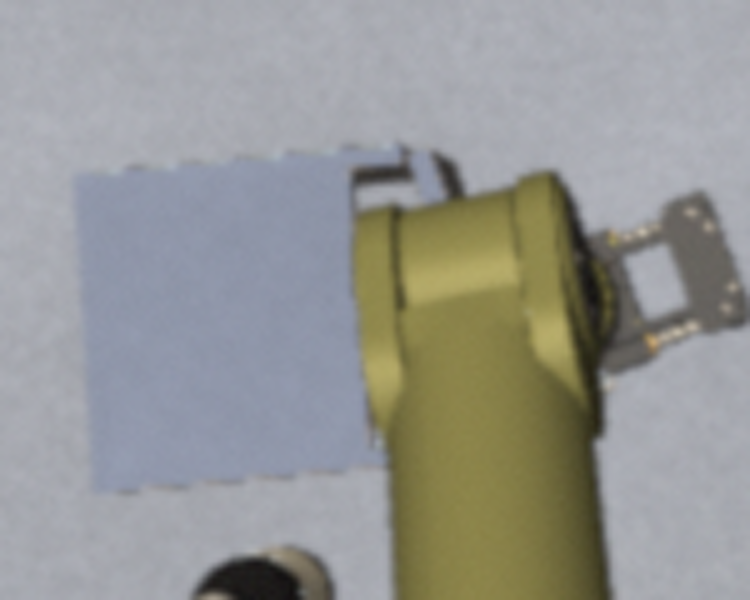

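View pics/s2c.png

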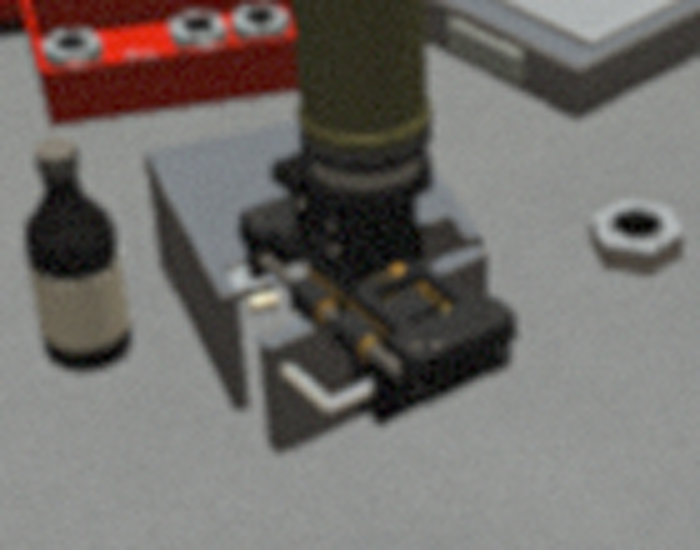

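The side crop shows the door ajar by about 0.25 rad, at about (270,400) in the crop, with the bar still in the jaws. The door follows, so I'll continue.

```bash
python3 -m crank '{"rot": [[0,-0.08,0],[0,-0.16,0],[0,-0.24,0],[0,-0.32,0],[0,-0.4,0]], "travel": [[0.0095,0,0.005],[0.019,0,0.0105],[0.0275,0,0.0165],[0.0355,0,0.0235],[0.043,0,0.031]], "gripper": [0,0,0,0,0]}'
python3 - <<'E'
from h import *
stat();arc([.08,.16,.24,.32,.40])
E
```

```text
t: 4.02
ee_pos: [0.5083, 0.079, 0.0609]
tool_rot: [-1.484, 0.628, -0.622]
contact_force: [-1.0, -0.6, -0.6]
gripper_width: 0.099
t 4.02 p [0.5083, 0.079, 0.0609] yaw(x) -45.8 y [-0.005, -0.003, -1.0] F [-1.0, -0.6, -0.6] w 8.6mm q [-0.6, 0.21, 0.44, 1.99, -0.1, 0.97, -0.92]
theta est 0.665 rad radius 0.1347
0.08 [0.0096, -0.0, 0.0048] [-0.0, -0.08, -0.0]
0.16 [0.0188, -0.0001, 0.0104] [-0.0, -0.16, -0.001]
0.24 [0.0275, -0.0001, 0.0168] [-0.0, -0.24, -0.001]
0.32 [0.0357, -0.0002, 0.0238] [-0.0, -0.32, -0.002]
0.4 [0.0433, -0.0003, 0.0314] [-0.001, -0.4, -0.002]
```

```bash
python3 -m crank '{"rot": [[0,-0.08,0],[0,-0.16,0],[0,-0.24,0],[0,-0.32,0],[0,-0.4,0]], "travel": [[0.0095,0,0.005],[0.019,0,0.0105],[0.0275,0,0.0165],[0.0355,0,0.0235],[0.043,0,0.031]], "gripper": [0,0,0,0,0]}'
python3 - <<'E'
from h import *
stat();arc([.08,.16,.24,.32,.40])
s=shot("side","s3"); crop(s,"s3c",210,90,350,200,5)
E
```

```text
t: 4.43
ee_pos: [0.5607, 0.0689, 0.0609]
tool_rot: [-1.554, 0.316, -0.308]
contact_force: [0.0, -2.3, 0.6]
gripper_width: 0.097
t 4.43 p [0.5607, 0.0689, 0.0609] yaw(x) -22.8 y [-0.006, -0.004, -1.0] F [0.0, -2.3, 0.6] w 8.4mm q [-0.51, 0.31, 0.39, 1.87, -0.13, 1.0, -0.46]
theta est 1.062 rad radius 0.1356
0.08 [0.0097, -0.0001, 0.0048] [-0.0, -0.08, -0.001]
0.16 [0.019, -0.0001, 0.0105] [-0.001, -0.16, -0.001]
0.24 [0.0278, -0.0002, 0.0168] [-0.001, -0.24, -0.002]
0.32 [0.0361, -0.0003, 0.0238] [-0.001, -0.32, -0.002]
0.4 [0.0438, -0.0004, 0.0315] [-0.001, -0.4, -0.003]
```

View pics/s3c.png

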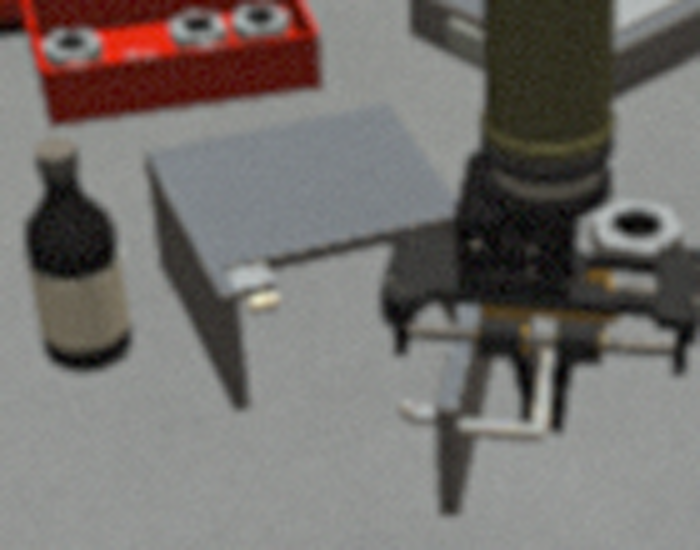

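```bash
python3 -m crank '{"rot": [[0,-0.08,0],[0,-0.16,0],[0,-0.24,0],[0,-0.32,0],[0,-0.4,0]], "travel": [[0.0095,0,0.005],[0.019,0,0.0105],[0.028,0,0.017],[0.036,0,0.024],[0.044,0,0.0315]], "gripper": [0,0,0,0,0]}'
python3 - <<'E'
from h import *
stat();arc([.06,.12,.12,.12])
E
```

```text
t: 4.9
ee_pos: [0.6154, 0.0809, 0.0609]
tool_rot: [-1.576, -0.002, 0.008]
contact_force: [-1.5, -1.0, 1.1]
gripper_width: 0.095
t 4.90 p [0.6154, 0.0809, 0.0609] yaw(x) 0.4 y [-0.004, -0.005, -1.0] F [-1.5, -1.0, 1.1] w 8.3mm q [-0.43, 0.41, 0.31, 1.72, -0.14, 1.03, -0.06]
theta est 1.476 rad radius 0.1365
0.06 [0.0073, -0.0, 0.0037] [-0.0, -0.06, -0.0]
0.12 [0.0144, -0.0001, 0.0078] [-0.0, -0.12, -0.001]
0.12 [0.0144, -0.0001, 0.0078] [-0.0, -0.12, -0.001]
0.12 [0.0144, -0.0001, 0.0078] [-0.0, -0.12, -0.001]
```

```bash
python3 -m crank '{"rot": [[0,-0.06,0],[0,-0.12,0],[0,-0.18,0],[0,-0.18,0],[0,-0.18,0]], "travel": [[0.0073,0,0.0035],[0.0144,0,0.0075],[0.021,0,0.012],[0.021,0,0.012],[0.021,0,0.012]], "gripper": [0,0,0,0.036,0.036]}'
python3 - <<'E'
from h import *
stat();arc([.1])
s=shot("side","s4"); crop(s,"s4c",210,90,370,210,5)
E
```

```text
t: 5.32
ee_pos: [0.636, 0.0938, 0.0609]
tool_rot: [-1.57, -0.14, 0.147]
contact_force: [0.2, -0.5, -0.2]
gripper_width: 0.173
t 5.32 p [0.636, 0.0938, 0.0609] yaw(x) 10.5 y [-0.004, -0.005, -1.0] F [0.2, -0.5, -0.2] w 15.1mm q [-0.41, 0.45, 0.28, 1.66, -0.13, 1.05, 0.09]
theta est 1.655 rad radius 0.1358
0.1 [0.012, -0.0001, 0.0063] [-0.0, -0.1, -0.0]
```

View pics/s4c.png

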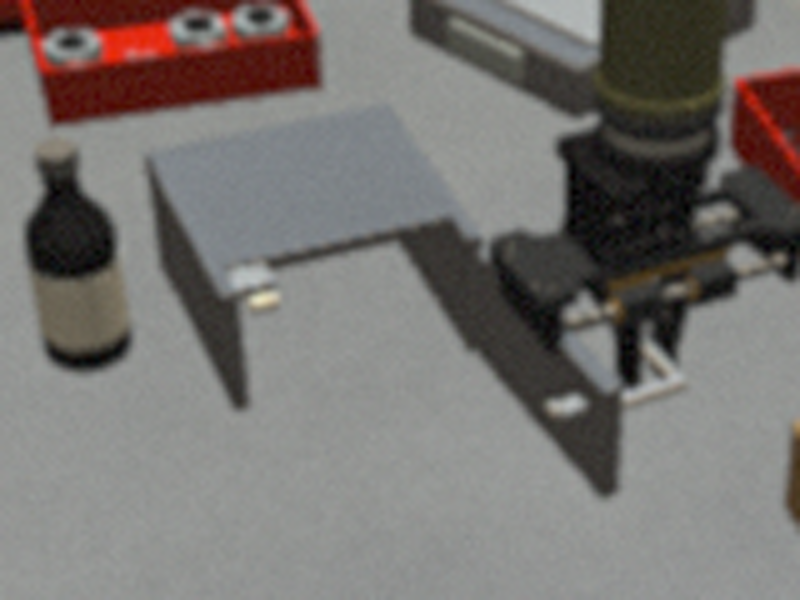

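The door stands about 1.6 rad open, with its free edge at about (605,490) in the crop. Next I'll open the fingers and lift off.

```bash
python3 -m crank '{"rot": [[0,0,0],[0,0,0],[0,0,0],[0,0,0],[0,0,0]], "travel": [[0,0,0],[0,0,0],[0,-0.04,0],[0,-0.08,0],[0,-0.11,0]], "gripper": [0.036,0.036,0.036,0.036,0.036]}'
python3 - <<'E'
from h import *
stat(); t=load("top0")
TX=np.radians(96.9); tab=np.array([.4044,-.2773])-.069*np.array([np.cos(TX),np.sin(TX)]); print("tab",tab)
print(proj(t,[[*tab,.078]]),proj(load("side0"),[[*tab,.078]]))
wp([*tab,.18],TX-np.pi)
E
```

```text
t: 5.78
ee_pos: [0.6363, 0.0943, 0.1738]
tool_rot: [-1.57, -0.141, 0.146]
contact_force: [1.9, -0.4, 0.3]
gripper_width: 0.406
t 5.78 p [0.6363, 0.0943, 0.1738] yaw(x) 10.4 y [-0.003, -0.004, -1.0] F [1.9, -0.4, 0.3] w 35.4mm q [-0.42, 0.35, 0.29, 1.56, -0.1, 1.25, 0.07]
tab [ 0.41268944 -0.34580026]
[[416.32150157 253.07526704]] [[309.67955883 282.35776629]]
travel [-0.2998, -0.0038, -0.3923] rot [0.005, 1.633, 0.0] minrows 13.1
```

```bash
python3 -m crank '{"rot": [[0,1.63,0],[0,1.63,0],[0,1.63,0],[0,1.63,0],[0,1.63,0]], "travel": [[-0.3,-0.01,-0.39],[-0.3,-0.01,-0.39],[-0.3,-0.01,-0.39],[-0.3,-0.01,-0.39],[-0.3,-0.01,-0.39]], "gripper": [0.044,0.044,0.044,0.044,0.044]}'
python3 - <<'E'
from h import *
stat(); t=shot("top","t5"); crop(t,"t5c",340,165,440,310,4)
wp([.4127,-.3458,.18],np.radians(96.9-180))
E
```

```text
t: 6.2
ee_pos: [0.5398, -0.0924, 0.1776]
tool_rot: [-1.546, 0.354, -0.35]
contact_force: [0.7, -0.4, -0.2]
gripper_width: 0.507
t 6.20 p [0.5398, -0.0924, 0.1776] yaw(x) -25.7 y [-0.003, -0.003, -1.0] F [0.7, -0.4, -0.2] w 44.1mm q [-0.32, 0.15, 0.48, 1.8, -0.07, 1.21, -0.27]
travel [-0.0007, 0.0009, -0.2721] rot [0.01, 0.984, 0.003] minrows 7.9
```

View pics/t5.png

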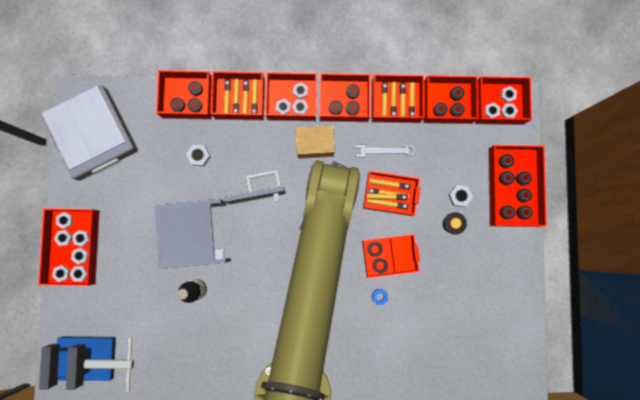

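The top view shows the door open from (212,203) to (285,190), and the trays undisturbed at (390,255) and (391,193).

```bash
python3 -m crank '{"rot": [[0,0.98,0],[0,0.98,0],[0,0.98,0],[0,0.98,0],[0,0.98,0]], "travel": [[0,0,-0.272],[0,0,-0.272],[0,0,-0.272],[0,0,-0.272],[0,0,-0.272]], "gripper": [0.044,0.044,0.044,0.044,0.044]}' 40
python3 - <<'E'
from h import *
stat()
wp([.4127,-.3458,.18],np.radians(96.9-180))
E
```

```text
t: 6.67
ee_pos: [0.4467, -0.2784, 0.1803]
tool_rot: [-1.412, 0.836, -0.836]
contact_force: [0.3, -0.3, 0.0]
gripper_width: 0.507
t 6.67 p [0.4467, -0.2784, 0.1803] yaw(x) -61.5 y [-0.003, -0.006, -1.0] F [0.3, -0.3, 0.0] w 44.1mm q [-0.13, 0.1, 0.68, 1.85, -0.06, 1.21, -0.51]
travel [0.043, 0.0008, -0.0621] rot [0.005, 0.378, 0.005] minrows 3.0
```

```bash
python3 -m crank '{"rot": [[0,0.36,0],[0,0.36,0],[0,0.36,0],[0,0.36,0]], "travel": [[0,0,-0.065],[0,0,-0.065],[0,0,-0.065],[0,0,-0.065]], "gripper": [0.044,0.044,0.044,0.044]}' 40
python3 - <<'E'
from h import *
stat()
wp([.4127,-.3458,.18],np.radians(96.9-180))
w=shot("wrist","w6"); print(proj(w,[[.4127,-.3458,.078],[.4044,-.2773,.0]]))
E
```

```text
t: 7.0
ee_pos: [0.3882, -0.3103, 0.1809]
tool_rot: [-1.273, 1.112, -1.114]
contact_force: [0.1, 0.3, 0.5]
gripper_width: 0.5
t 7.00 p [0.3882, -0.3103, 0.1809] yaw(x) -82.5 y [-0.002, -0.005, -1.0] F [0.1, 0.3, 0.5] w 43.5mm q [-0.1, 0.02, 0.73, 1.92, -0.01, 1.21, -0.81]
travel [0.0384, 0.0011, 0.0197] rot [0.003, 0.011, 0.004] minrows 1.0
[[361.90896861 178.03980799]
 [287.4760185  164.24196191]]
```

View pics/w6.png

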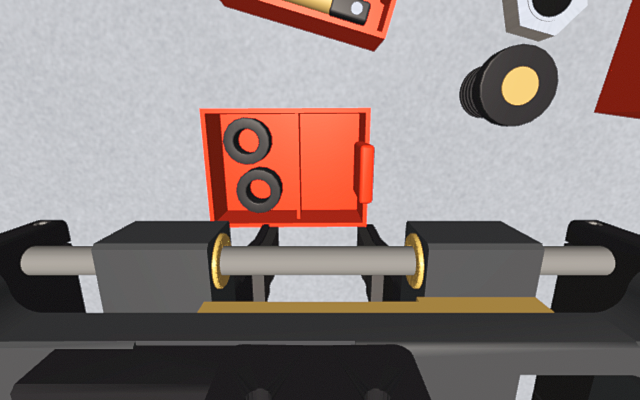

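The wrist view shows the collar tray with two black rings at (248,141) and (260,190). Its divider is at u=300 and its tab at about (366,172). The blue ring is out of view.

Run:
```python
from h import *
w=load("w6"); crop(w,"w6c",190,95,390,235,4)
```

```text
(no output)
```

View pics/w6c.png

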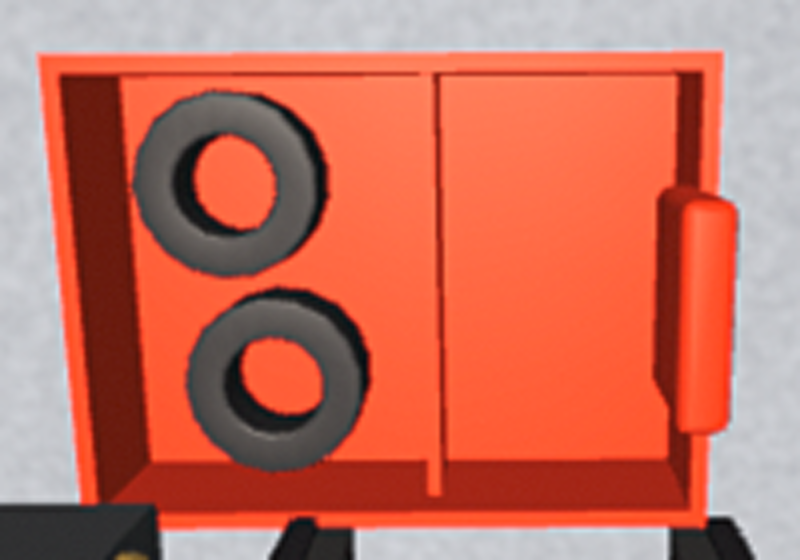

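Run:
```python
from h import *
w=load("w6")
P=lambda c,z:np.array([onz(w,(a+.5)/4-.5+190,(b+.5)/4-.5+95,z)[:2] for a,b in c])
tab=P([(683,198),(738,200),(727,434),(678,434)],.078); print(tab.round(4).tolist(),"ctr",tab.mean(0))
rim=P([(38,55),(722,52),(706,528)],.05); print(rim.round(4).tolist())
d=rim[1]-rim[0];e=rim[2]-rim[1];print("len",np.hypot(*d),np.degrees(np.arctan2(-d[1],-d[0])),"wid",np.hypot(*e),np.degrees(np.arctan2(e[1],e[0]))-90)
c=(rim[0]+rim[2])/2; a=np.arctan2(*(-d)[::-1]); print("centre",c,"tab",c-.069*np.array([np.cos(a),np.sin(a)]))
tabd=tab[2]-tab[1]; print(np.degrees(np.arctan2(tabd[1],tabd[0]))-90)
wp([.4127,-.3458,.14],np.radians(96.9-180))
```

```text
[[0.4401, -0.3399], [0.4411, -0.3511], [0.3924, -0.3574], [0.391, -0.347]] ctr [ 0.41614947 -0.3488586 ]
[[0.4506, -0.1993], [0.4708, -0.3474], [0.3617, -0.3626]]
len 0.1495611342583844 97.75213311140482 wid 0.11014945637192822 -262.0710077932433
centre [ 0.40616422 -0.28095017] tab [ 0.41547148 -0.34931957]
-262.6060720990152
travel [0.0392, 0.041, 0.018] rot [0.003, 0.019, 0.005] minrows 1.4
```

Run:
```python
from h import *
wp([.4155,-.3488,.14],np.radians(97.7-180)); wp([.4155,-.3488,.052],np.radians(97.7-180))
```

```text
travel [0.0426, 0.041, 0.0204] rot [0.003, 0.005, 0.005] minrows 1.5
travel [0.0422, 0.129, 0.0206] rot [0.003, 0.005, 0.005] minrows 3.3
```

```bash
python3 -m crank '{"rot": [[0.003,0.005,0.005],[0.003,0.005,0.005],[0.003,0.005,0.005],[0.003,0.005,0.005]], "travel": [[0.0425,0.02,0.0205],[0.0425,0.041,0.0205],[0.0425,0.041,0.0205],[0.0425,0.041,0.0205]], "gripper": [0.044,0.044,0.044,0.044]}' 40
python3 - <<'E'
from h import *
stat()
wp([.4155,-.3488,.052],np.radians(97.7-180))
w=shot("wrist","w7"); shot("side","s7"); crop(load("s7"),"s7c",250,220,400,330,5)
E
```

```text
t: 7.38
ee_pos: [0.4156, -0.3473, 0.1387]
tool_rot: [-1.273, 1.11, -1.104]
contact_force: [0.1, -0.3, -0.3]
gripper_width: 0.503
t 7.38 p [0.4156, -0.3473, 0.1387] yaw(x) -82.1 y [-0.004, 0.002, -1.0] F [0.1, -0.3, -0.3] w 43.7mm q [-0.04, 0.2, 0.77, 1.86, -0.15, 1.14, -0.65]
travel [0.0017, 0.0867, -0.0001] rot [0.003, 0.004, -0.002] minrows 2.1
```

View pics/w7.png

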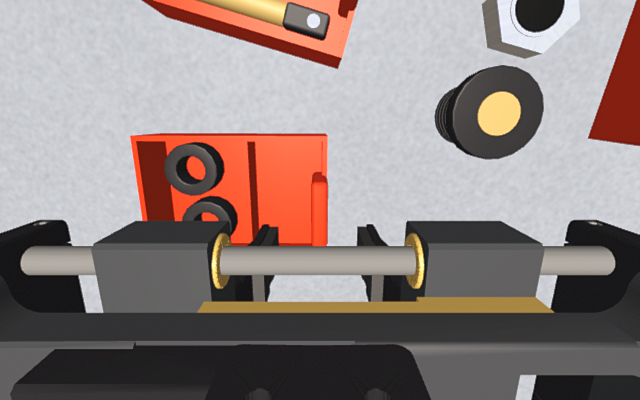

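View pics/s7c.png

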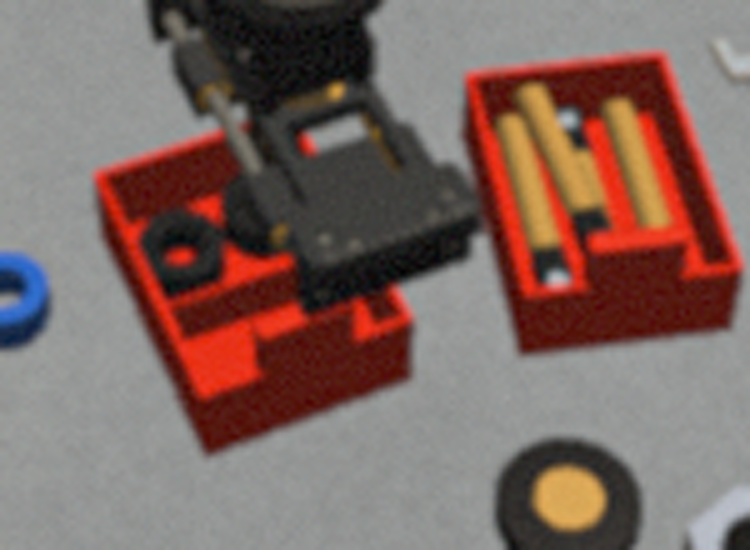

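The tab, at u 312–327, lies between the fingers at 275 and 360. The side crop shows the jaws over the collar tray. I'll descend.

```bash
python3 -m crank '{"rot": [[0.003,0,-0.002],[0.003,0,-0.002],[0.003,0,-0.002],[0.003,0,-0.002],[0.003,0,-0.002]], "travel": [[0.0015,0.025,0],[0.0015,0.05,0],[0.0015,0.07,0],[0.0015,0.086,0],[0.0015,0.086,0]], "gripper": [0.044,0.044,0.044,0.044,0.044]}'
python3 - <<'E'
from h import *
stat()
E
```

```text
t: 7.9
ee_pos: [0.4156, -0.3468, 0.0526]
tool_rot: [-1.27, 1.106, -1.104]
contact_force: [0.4, 0.2, 1.2]
gripper_width: 0.503
t 7.90 p [0.4156, -0.3468, 0.0526] yaw(x) -82.0 y [0.0, 0.002, -1.0] F [0.4, 0.2, 1.2] w 43.7mm q [0.01, 0.32, 0.73, 1.94, -0.26, 0.97, -0.57]
```

```bash
python3 -m crank '{"rot": [[0,0,0],[0,0,0],[0,0,0],[0,0,0],[0,0,0]], "travel": [[0,0,0],[0,0,0],[0,0,0],[0,0,0],[0,0,0]], "gripper": [0,0,0,0,0]}' 45
python3 - <<'E'
from h import *
st=stat()
h=st["ee_pos"]
wp([*(h[:2]+[0,.05]),h[2]],np.radians(-82.3))
# candidate: final tab pose when origin at cab x=-.024
for ox in (-.12,-.024,-.02): print(ox,c2w(ox-.069,0).round(4))
E
```

```text
t: 8.32
ee_pos: [0.4163, -0.3472, 0.0537]
tool_rot: [-1.27, 1.104, -1.106]
contact_force: [0.5, -0.6, -0.1]
gripper_width: 0.209
t 8.32 p [0.4163, -0.3472, 0.0537] yaw(x) -82.0 y [0.002, 0.001, -1.0] F [0.5, -0.6, -0.1] w 18.1mm q [0.01, 0.32, 0.73, 1.94, -0.26, 0.98, -0.57]
travel [-0.0495, 0.0001, 0.007] rot [-0.002, 0.006, -0.001] minrows 1.2
-0.12 [0.4804 0.1061]
-0.024 [0.47   0.2015]
-0.02 [0.4696 0.2055]
```

Opening is still 18 mm, so I'll let it close more.

```bash
python3 -m crank '{"rot": [[0,0,0],[0,0,0],[0,0,0]], "travel": [[0,0,0],[0,0,0],[0,0,0]], "gripper": [0,0,0]}' 45
python3 - <<'E'
from h import *
st=stat()
E
```

```text
t: 8.57
ee_pos: [0.4166, -0.3477, 0.0539]
tool_rot: [-1.27, 1.103, -1.107]
contact_force: [0.5, -1.1, -0.0]
gripper_width: 0.132
t 8.57 p [0.4166, -0.3477, 0.0539] yaw(x) -82.0 y [0.003, 0.0, -1.0] F [0.5, -1.1, -0.0] w 11.5mm q [0.01, 0.32, 0.73, 1.94, -0.26, 0.97, -0.57]
```

```bash
python3 -m crank '{"rot": [[0,0,0],[0,0,0],[0,0,0],[0,0,0],[0,0,0]], "travel": [[-0.006,0,0.002],[-0.015,0,0.004],[-0.026,0,0.007],[-0.038,0,0.0105],[-0.05,0,0.014]], "gripper": [0,0,0,0,0]}' 55
python3 - <<'E'
from h import *
st=stat(); w=shot("wrist","w8"); shot("side","s8"); crop(load("s8"),"s8c",250,200,400,330,5); wp([*c2w(-.189,0),.054],A-np.pi)
E
```

```text
t: 8.98
ee_pos: [0.4232, -0.2955, 0.0539]
tool_rot: [-1.27, 1.104, -1.107]
contact_force: [-0.6, -3.2, -0.1]
gripper_width: 0.134
t 8.98 p [0.4232, -0.2955, 0.0539] yaw(x) -82.0 y [0.003, 0.0, -1.0] F [-0.6, -3.2, -0.1] w 11.7mm q [-0.09, 0.25, 0.73, 2.0, -0.21, 0.96, -0.69]
travel [-0.387, 0.0014, 0.1129] rot [-0.003, 0.035, -0.003] minrows 9.7
```

View pics/s8c.png

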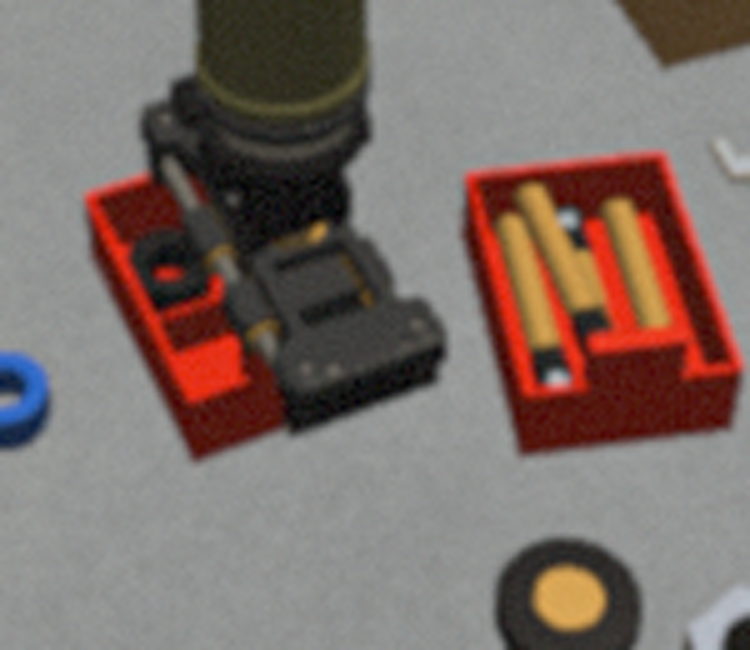

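View pics/w8.png

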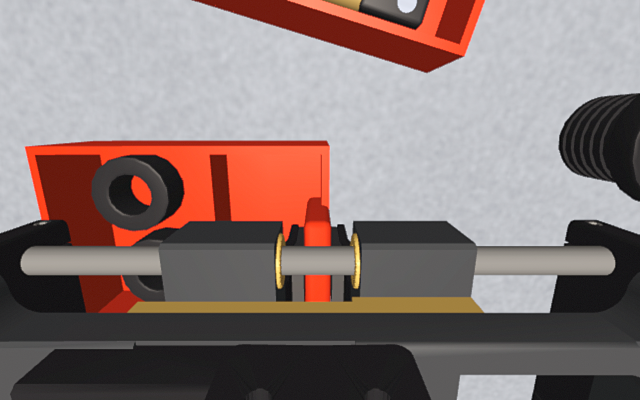

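The tray is held and follows; the tab is between the pads at u≈317, and the collars are still in it. I'll continue.

```bash
python3 -m crank '{"rot": [[0,0,0],[0,0,0],[0,0,0],[0,0,0],[0,0,0]], "travel": [[-0.014,0,0.004],[-0.028,0,0.008],[-0.042,0,0.0125],[-0.056,0,0.0165],[-0.07,0,0.0205]], "gripper": [0,0,0,0,0]}'
python3 - <<'E'
from h import *
st=stat(); wp([*c2w(-.189,0),.054],A-np.pi)
E
```

```text
t: 9.5
ee_pos: [0.4337, -0.2206, 0.0539]
tool_rot: [-1.27, 1.104, -1.102]
contact_force: [0.8, -2.1, -2.0]
gripper_width: 0.138
t 9.50 p [0.4337, -0.2206, 0.0539] yaw(x) -81.8 y [0.002, 0.003, -1.0] F [0.8, -2.1, -2.0] w 12.0mm q [-0.22, 0.18, 0.69, 2.07, -0.14, 0.94, -0.88]
travel [-0.3167, 0.001, 0.0927] rot [-0.002, 0.034, -0.003] minrows 7.9
```

```bash
python3 -m crank '{"rot": [[0,0,0],[0,0,0],[0,0,0],[0,0,0],[0,0,0]], "travel": [[-0.014,0,0.004],[-0.028,0,0.008],[-0.042,0,0.0125],[-0.056,0,0.0165],[-0.07,0,0.0205]], "gripper": [0,0,0,0,0]}'
python3 - <<'E'
from h import *
st=stat(); wp([*c2w(-.189,0),.054],A-np.pi)
w=shot("wrist","w9"); shot("side","s9"); crop(load("s9"),"s9c",210,100,400,260,4)
E
```

```text
t: 9.92
ee_pos: [0.4435, -0.1482, 0.0539]
tool_rot: [-1.27, 1.104, -1.103]
contact_force: [-0.5, -1.4, -2.2]
gripper_width: 0.136
t 9.92 p [0.4435, -0.1482, 0.0539] yaw(x) -81.9 y [0.001, 0.003, -1.0] F [-0.5, -1.4, -2.2] w 11.8mm q [-0.34, 0.13, 0.64, 2.11, -0.1, 0.93, -1.07]
travel [-0.2465, 0.0006, 0.0725] rot [-0.001, 0.034, -0.002] minrows 6.2
```

View pics/s9c.png

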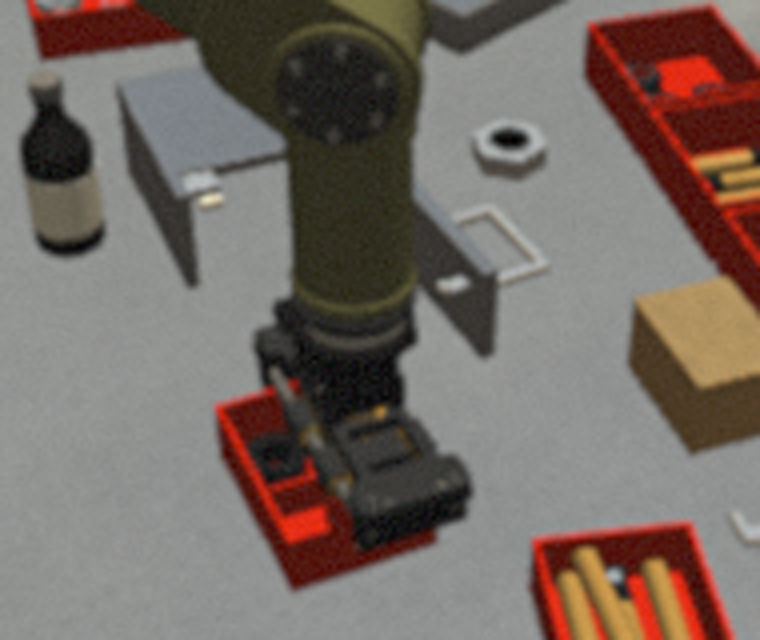

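View pics/w9.png

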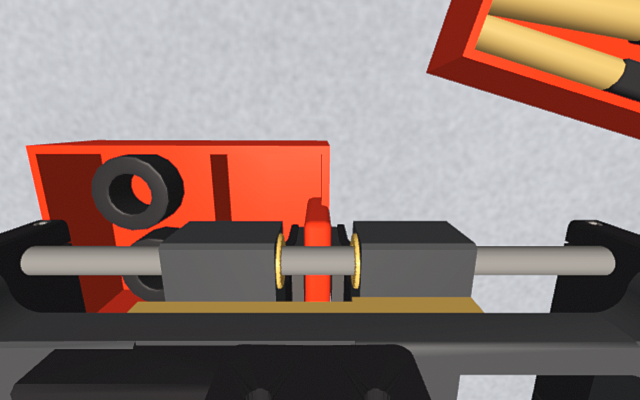

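Run:
```python
from h import *
wp([*c2w(-.259,0),.054],A-np.pi)
```

```text
travel [-0.174, 0.0008, 0.07] rot [-0.002, 0.038, -0.005] minrows 4.5
```

```bash
python3 -m crank '{"rot": [[0,0.006,0],[0,0.012,0],[0,0.018,0],[0,0.024,0],[0,0.03,0]], "travel": [[-0.014,0,0.0055],[-0.028,0,0.011],[-0.042,0,0.0165],[-0.056,0,0.0225],[-0.07,0,0.028]], "gripper": [0,0,0,0,0]}'
python3 - <<'E'
from h import *
st=stat(); wp([*c2w(-.259,0),.054],A-np.pi)
E
```

```text
t: 10.43
ee_pos: [0.461, -0.0735, 0.054]
tool_rot: [-1.258, 1.126, -1.122]
contact_force: [0.1, -3.1, -2.2]
gripper_width: 0.137
t 10.43 p [0.461, -0.0735, 0.054] yaw(x) -83.4 y [-0.0, 0.004, -1.0] F [0.1, -3.1, -2.2] w 11.9mm q [-0.44, 0.12, 0.58, 2.11, -0.09, 0.93, -1.27]
travel [-0.1062, 0.0004, 0.0393] rot [-0.0, 0.006, -0.004] minrows 2.7
```

```bash
python3 -m crank '{"rot": [[0,0,0],[0,0,0],[0,0,0],[0,0,0],[0,0,0]], "travel": [[-0.014,0,0.0055],[-0.028,0,0.011],[-0.042,0,0.0165],[-0.056,0,0.0225],[-0.07,0,0.028]], "gripper": [0,0,0,0,0]}'
python3 - <<'E'
from h import *
st=stat(); wp([*c2w(-.259,0),.054],A-np.pi)
E
```

```text
t: 10.85
ee_pos: [0.4805, -0.0023, 0.054]
tool_rot: [-1.259, 1.128, -1.123]
contact_force: [-0.6, -2.3, 0.3]
gripper_width: 0.133
t 10.85 p [0.4805, -0.0023, 0.054] yaw(x) -83.5 y [-0.001, 0.002, -1.0] F [-0.6, -2.3, 0.3] w 11.5mm q [-0.53, 0.15, 0.52, 2.08, -0.09, 0.94, -1.42]
travel [-0.0377, 0.0001, 0.0118] rot [0.001, 0.005, -0.003] minrows 0.9
```

```bash
python3 -m crank '{"rot": [[0,0.003,0],[0,0.003,0],[0,0.003,0],[0,0.003,0]], "travel": [[-0.013,0,0.004],[-0.026,0,0.008],[-0.038,0,0.012],[-0.038,0,0.012]], "gripper": [0,0,0,0]}'
python3 - <<'E'
from h import *
st=stat(); print(w2c(st["ee_pos"])); wp([*c2w(-.093,0),.054],A-np.pi)
t=shot("top","t10"); crop(t,"t10c",145,165,345,290,4); shot("side","s10"); crop(load("s10"),"s10c",210,100,370,220,5); shot("wrist","w10")
E
```

```text
t: 11.18
ee_pos: [0.4886, 0.0389, 0.0539]
tool_rot: [-1.258, 1.129, -1.123]
contact_force: [0.9, 1.1, -1.6]
gripper_width: 0.131
t 11.18 p [0.4886, 0.0389, 0.0539] yaw(x) -83.6 y [-0.001, 0.004, -1.0] F [0.9, 1.1, -1.6] w 11.4mm q [-0.58, 0.17, 0.49, 2.06, -0.1, 0.94, -1.5]
[-0.25668219 -0.00092616]
travel [-0.1637, 0.0005, -0.0003] rot [0.001, 0.004, -0.004] minrows 3.9
```

View pics/t10c.png

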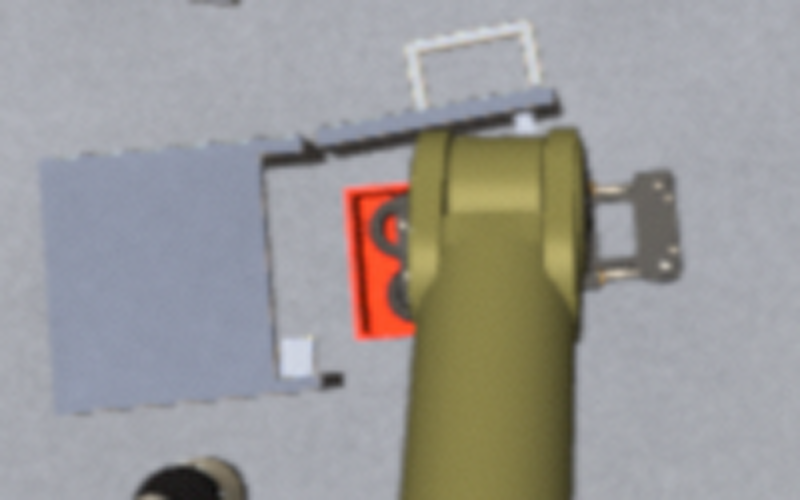

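View pics/s10c.png

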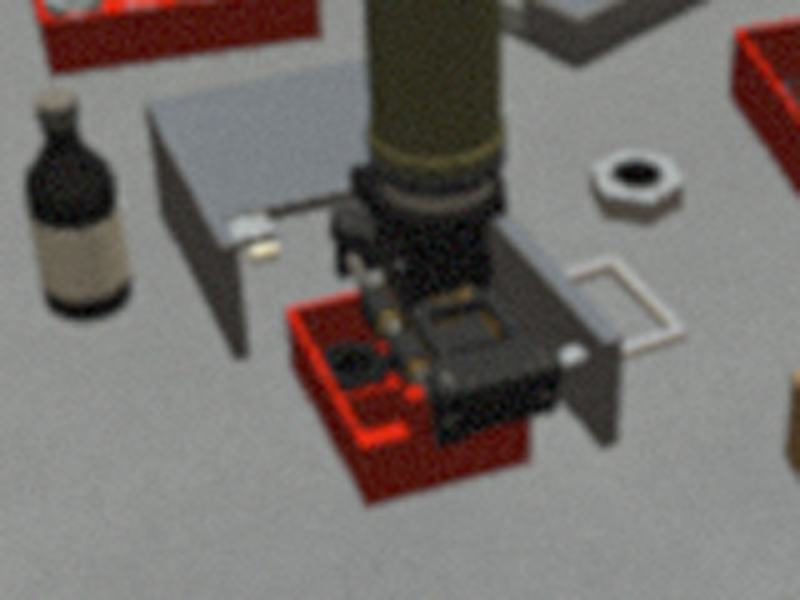

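View pics/w10.png

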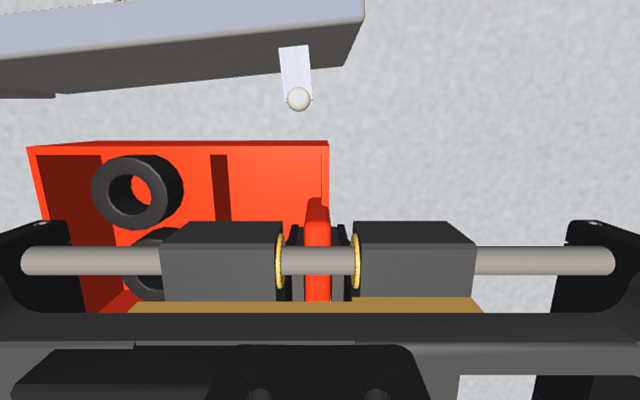

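The tray is lined up in front of the opening: its front edge in the top crop is at v 188–340, and the opening is at v 155–385. Now straight in.

```bash
python3 -m crank '{"rot": [[0,0,0],[0,0,0],[0,0,0],[0,0,0],[0,0,0]], "travel": [[-0.013,0,0],[-0.026,0,0],[-0.039,0,0],[-0.052,0,0],[-0.065,0,0]], "gripper": [0,0,0,0,0]}'
python3 - <<'E'
from h import *
st=stat(); print(w2c(st["ee_pos"])); wp([*c2w(-.093,0),.054],A-np.pi)
E
```

```text
t: 11.75
ee_pos: [0.4807, 0.1003, 0.054]
tool_rot: [-1.258, 1.131, -1.127]
contact_force: [1.0, -2.4, -0.8]
gripper_width: 0.135
t 11.75 p [0.4807, 0.1003, 0.054] yaw(x) -83.8 y [-0.002, 0.002, -1.0] F [1.0, -2.4, -0.8] w 11.7mm q [-0.67, 0.17, 0.44, 2.05, -0.09, 0.94, -1.64]
[-0.1948461  0.0003068]
travel [-0.1018, 0.0002, 0.0003] rot [0.002, 0.0, -0.002] minrows 2.4
```

```bash
python3 -m crank '{"rot": [[0,0,0],[0,0,0],[0,0,0],[0,0,0],[0,0,0]], "travel": [[-0.013,0,0],[-0.026,0,0],[-0.039,0,0],[-0.052,0,0],[-0.065,0,0]], "gripper": [0,0,0,0,0]}'
python3 - <<'E'
from h import *
st=stat(); print(w2c(st["ee_pos"])); wp([*c2w(-.093,0),.054],A-np.pi)
E
```

```text
t: 12.17
ee_pos: [0.4738, 0.1629, 0.054]
tool_rot: [-1.259, 1.133, -1.13]
contact_force: [-0.1, -2.9, -0.3]
gripper_width: 0.134
t 12.17 p [0.4738, 0.1629, 0.054] yaw(x) -84.0 y [-0.002, -0.0, -1.0] F [-0.1, -2.9, -0.3] w 11.7mm q [-0.75, 0.19, 0.39, 2.03, -0.09, 0.95, -1.77]
[-0.13185143  0.00049056]
travel [-0.0389, 0.0, 0.0004] rot [0.002, -0.003, -0.0] minrows 0.9
```

```bash
python3 -m crank '{"rot": [[0,0,0],[0,0,0],[0,0,0],[0,0,0],[0,0,0]], "travel": [[-0.01,0,0],[-0.02,0,0],[-0.03,0,0],[-0.037,0,0],[-0.037,0,0]], "gripper": [0,0,0,0,0]}'
python3 - <<'E'
from h import *
st=stat(); print(w2c(st["ee_pos"]))
shot("side","s11"); crop(load("s11"),"s11c",210,100,370,220,5); shot("wrist","w11")
E
```

```text
t: 12.58
ee_pos: [0.4697, 0.2014, 0.054]
tool_rot: [-1.259, 1.132, -1.128]
contact_force: [1.4, 0.1, -3.2]
gripper_width: 0.133
t 12.58 p [0.4697, 0.2014, 0.054] yaw(x) -83.9 y [-0.002, 0.001, -1.0] F [1.4, 0.1, -3.2] w 11.6mm q [-0.79, 0.21, 0.37, 2.0, -0.09, 0.95, -1.84]
[-0.09307972  0.00031057]
```

View pics/s11c.png

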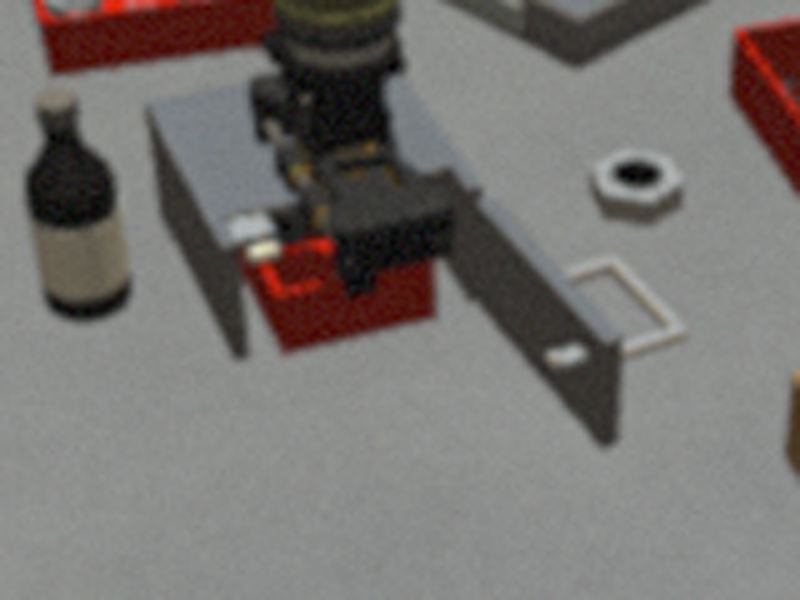

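View pics/w11.png

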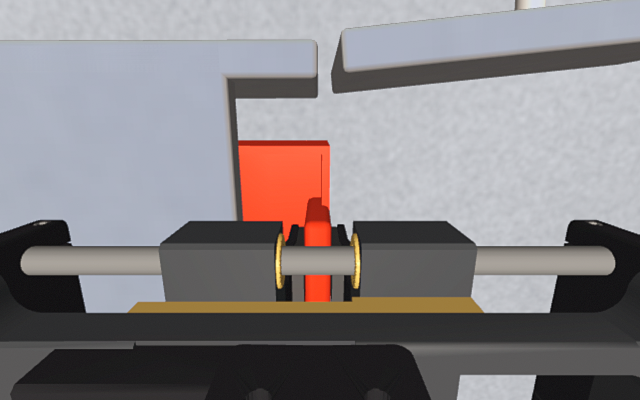

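The tray end is just at the front plane, with its end wall at u≈330 against the wall front at u≈318. I'll open slightly, lift off, and then push from outside with closed fingers.

```bash
python3 -m crank '{"rot": [[0,0,0],[0,0,0],[0,0,0],[0,0,0],[0,0,0]], "travel": [[0,0,0],[0,0,0],[0,0,0],[0,0,0],[0,0,0]], "gripper": [0.022,0.022,0.022,0.022,0.022]}' 20
python3 -m crank '{"rot": [[0,0,0],[0,0,0],[0,0,0],[0,0,0],[0,0,0]], "travel": [[0,-0.02,0],[0,-0.045,0],[0,-0.07,0],[0,-0.07,0],[0,-0.07,0]], "gripper": [0.022,0.022,0.022,0.022,0.022]}'
python3 - <<'E'
from h import *
st=stat(); print(w2c(st["ee_pos"])); wp([*c2w(-.135,0),.124],A-np.pi)
shot("wrist","w12")
E
```

```text
t: 13.1
ee_pos: [0.4699, 0.2007, 0.0541]
tool_rot: [-1.258, 1.133, -1.128]
contact_force: [0.1, 1.1, 0.6]
gripper_width: 0.247
t: 13.52
ee_pos: [0.471, 0.2011, 0.1256]
tool_rot: [-1.254, 1.131, -1.128]
contact_force: [0.1, 0.2, -0.6]
gripper_width: 0.25
t 13.52 p [0.471, 0.2011, 0.1256] yaw(x) -83.9 y [0.001, 0.004, -1.0] F [0.1, 0.2, -0.6] w 21.7mm q [-0.8, 0.11, 0.37, 1.94, -0.05, 1.09, -1.87]
[-0.09351058 -0.00093843]
travel [0.0415, 0.0014, -0.0009] rot [-0.001, -0.002, -0.003] minrows 1.0
```

View pics/w12.png

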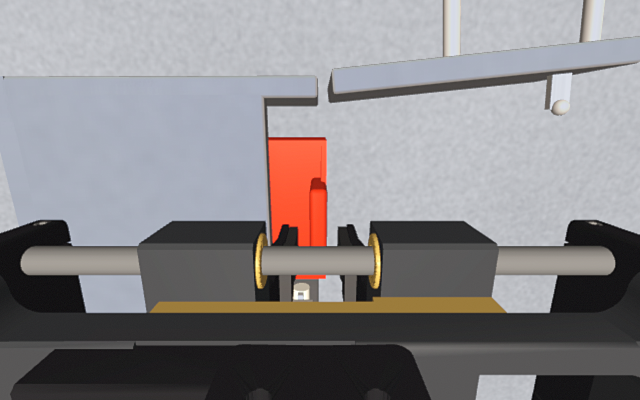

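```bash
python3 -m crank '{"rot": [[0,0,0],[0,0,0],[0,0,0],[0,0,0],[0,0,0]], "travel": [[0.025,0,0],[0.047,0,0],[0.047,0,0],[0.047,0,0],[0.047,0,0]], "gripper": [0,0,0,0,0]}'
python3 - <<'E'
from h import *
st=stat(); print(w2c(st["ee_pos"])); wp([*c2w(-.140,0),.055],A-np.pi)
E
```

```text
t: 13.98
ee_pos: [0.4742, 0.1543, 0.1231]
tool_rot: [-1.259, 1.134, -1.127]
contact_force: [0.1, 0.3, 0.2]
gripper_width: 0.02
t 13.98 p [0.4742, 0.1543, 0.1231] yaw(x) -83.9 y [-0.003, 0.002, -1.0] F [0.1, 0.3, 0.2] w 1.8mm q [-0.76, 0.09, 0.41, 1.97, -0.04, 1.09, -1.79]
[-0.14046701  0.00094043]
travel [-0.0003, 0.0681, 0.0012] rot [0.003, -0.002, -0.002] minrows 1.6
```

```bash
python3 -m crank '{"rot": [[0,0,0],[0,0,0],[0,0,0],[0,0,0],[0,0,0]], "travel": [[0,0.025,0],[0,0.05,0],[0,0.07,0],[0,0.07,0],[0,0.07,0]], "gripper": [0,0,0,0,0]}'
python3 - <<'E'
from h import *
st=stat(); print(w2c(st["ee_pos"])); wp([*c2w(-.096,0),.055],A-np.pi)
shot("wrist","w13")
E
```

```text
t: 14.4
ee_pos: [0.4728, 0.1549, 0.0521]
tool_rot: [-1.262, 1.134, -1.126]
contact_force: [0.1, -0.6, 1.2]
gripper_width: 0.005
t 14.40 p [0.4728, 0.1549, 0.0521] yaw(x) -83.8 y [-0.006, 0.0, -1.0] F [0.1, -0.6, 1.2] w 0.5mm q [-0.74, 0.19, 0.41, 2.03, -0.09, 0.94, -1.75]
[-0.13969696  0.00231323]
travel [-0.0437, -0.0029, 0.0023] rot [0.006, -0.0, -0.001] minrows 1.1
```

View pics/w13.png

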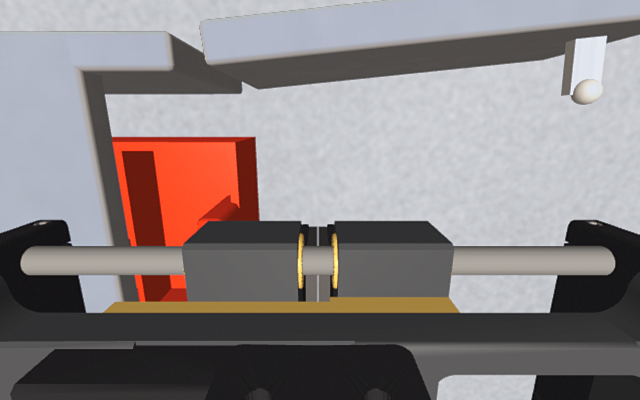

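The closed fingers at u≈318 are outside the tray end at u≈258. Pushing in.

```bash
python3 -m crank '{"rot": [[0.005,0,0],[0.005,0,0],[0.005,0,0],[0.005,0,0],[0.005,0,0]], "travel": [[-0.01,-0.002,0.002],[-0.02,-0.002,0.002],[-0.028,-0.002,0.002],[-0.036,-0.002,0.002],[-0.043,-0.002,0.002]], "gripper": [0,0,0,0,0]}'
python3 - <<'E'
from h import *
st=stat(); print(w2c(st["ee_pos"])); wp([*c2w(-.096,0),.055],A-np.pi)
w=shot("wrist","w14")
E
```

```text
t: 14.87
ee_pos: [0.4729, 0.1971, 0.0569]
tool_rot: [-1.255, 1.127, -1.132]
contact_force: [1.3, -8.9, 5.8]
gripper_width: 0.005
t 14.87 p [0.4729, 0.1971, 0.0569] yaw(x) -83.8 y [0.004, -0.0, -1.0] F [1.3, -8.9, 5.8] w 0.5mm q [-0.79, 0.2, 0.38, 2.0, -0.09, 0.95, -1.83]
[-0.09775861 -0.00239584]
travel [-0.0018, 0.0019, -0.0024] rot [-0.004, -0.001, 0.001] minrows 0.1
```

View pics/w14.png

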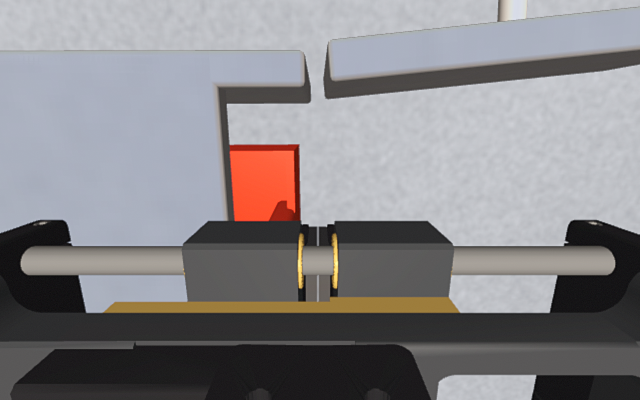

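Run:
```python
from h import *
w=load("w14"); print("tray corner cab",w2c(onz(w,299.5,146,.05)), w2c(onz(w,299.5,215,.05)), "front wall corner",w2c(onz(w,304,51,.095)),"roof edge",w2c(onz(w,219,88,.095)),w2c(onz(w,228,200,.095)))
w=load("w11"); print("prev tray corner cab",w2c(onz(w,330,141,.05)))
crop(w,"x",0,0,1,1)
crop(load("w14"),"w14c",200,120,400,240,4)
stat()
```

```text
tray corner cab [-0.08963935 -0.05624358] [-0.08909624 -0.02002387] front wall corner [-0.09417218 -0.09081204] roof edge [-0.06497432 -0.07918772] [-0.06523864 -0.03967821]
prev tray corner cab [-0.1004404  -0.05623001]
t 14.92 p [0.4727, 0.1988, 0.0569] yaw(x) -83.8 y [0.004, 0.001, -1.0] F [0.6, -5.7, 5.0] w 0.2mm q [-0.8, 0.2, 0.38, 2.0, -0.09, 0.95, -1.83]
```

View pics/w14c.png

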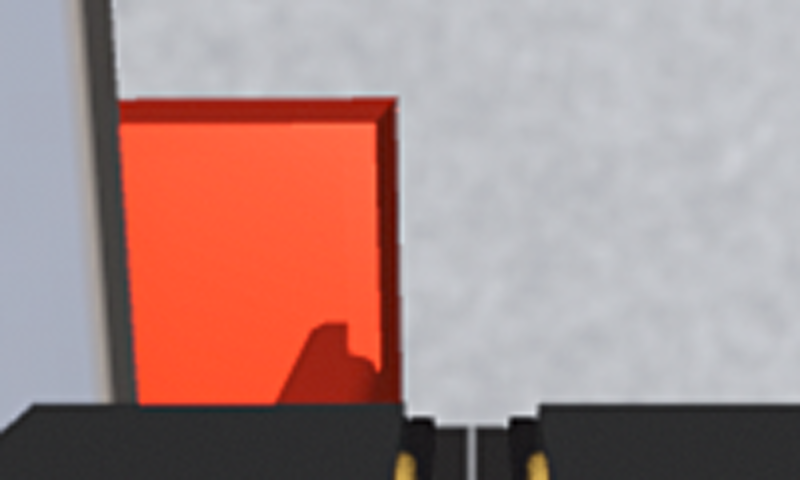

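The tray end is now about 4–5 mm behind the front plane, so the origin is at about −13 mm. I'll push about 7 mm more.

```bash
python3 -m crank '{"rot": [[0,0,0],[0,0,0],[0,0,0],[0,0,0],[0,0,0]], "travel": [[-0.003,0,0],[-0.006,0,0],[-0.008,0,0],[-0.008,0,0],[-0.008,0,0]], "gripper": [0,0,0,0,0]}'
python3 - <<'E'
from h import *
st=stat(); print(w2c(st["ee_pos"]))
w=shot("wrist","w15");crop(w,"w15c",200,40,400,240,3); shot("side","s15"); crop(load("s15"),"s15c",210,100,370,220,5)
E
```

```text
t: 15.33
ee_pos: [0.4717, 0.2075, 0.0571]
tool_rot: [-1.255, 1.126, -1.129]
contact_force: [-0.2, -1.0, 0.1]
gripper_width: 0.01
t 15.33 p [0.4717, 0.2075, 0.0571] yaw(x) -83.7 y [0.004, 0.002, -1.0] F [-0.2, -1.0, 0.1] w 0.9mm q [-0.8, 0.21, 0.37, 2.0, -0.09, 0.95, -1.85]
[-0.087228   -0.00228171]
```

View pics/w15c.png

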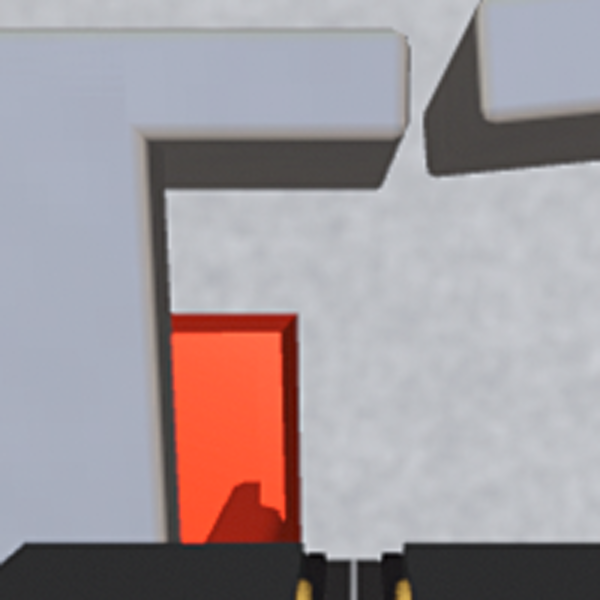

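View pics/s15c.png

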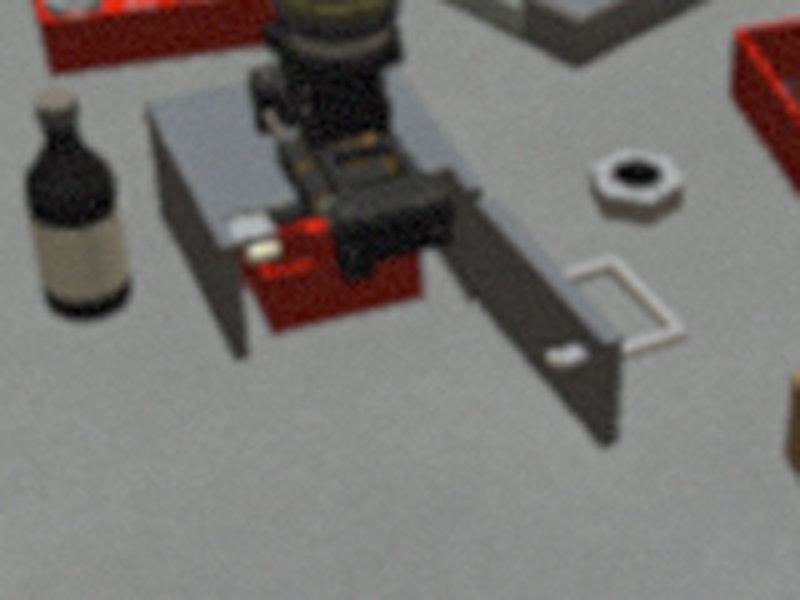

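Run:
```python
from h import *
w=load("w15"); q=lambda a,b,z:w2c(onz(w,(a+.5)/3-.5+200,(b+.5)/3-.5+40,z)).round(4)
print("tray",q(298,315,.05),q(300,530,.05),"front",q(407,33,.095),"roof",q(135,130,.095),q(160,480,.095))
```

```text
tray [-0.0787 -0.0567] [-0.0786 -0.0191] front [-0.094  -0.0908] roof [-0.0632 -0.0806] [-0.064  -0.0396]
```

The tray end measures about −78 mm, which puts the origin at about x = −3 mm, y = −2 mm and straight. Next I'll retreat, lift and go back to the handle.

```bash
python3 -m crank '{"rot": [[0,0,0],[0,0,0],[0,0,0],[0,0,0],[0,0,0]], "travel": [[0.025,0,0],[0.05,0,0],[0.06,-0.04,0],[0.06,-0.08,0],[0.06,-0.12,0]], "gripper": [0,0,0,0,0.02]}'
python3 - <<'E'
from h import *
st=stat(); t=shot("top","t16"); s=shot("side","s16"); crop(t,"t16c",145,165,305,285,5); crop(s,"s16c",210,100,370,220,5)
E
```

```text
t: 15.85
ee_pos: [0.4771, 0.1468, 0.178]
tool_rot: [-1.254, 1.129, -1.13]
contact_force: [1.0, 0.9, 0.6]
gripper_width: 0.036
t 15.85 p [0.4771, 0.1468, 0.178] yaw(x) -83.9 y [0.003, 0.002, -1.0] F [1.0, 0.9, 0.6] w 3.1mm q [-0.76, 0.03, 0.42, 1.91, -0.01, 1.2, -1.8]
```

View pics/t16c.png

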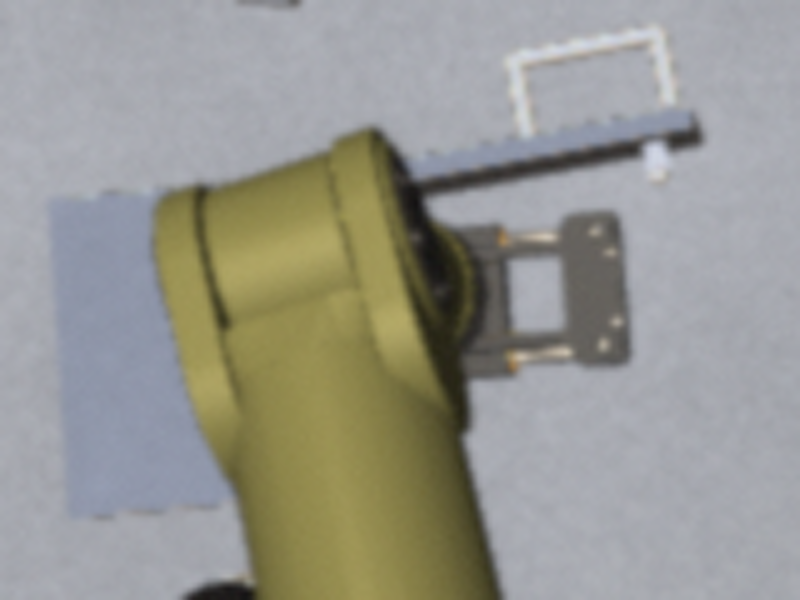

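View pics/s16c.png

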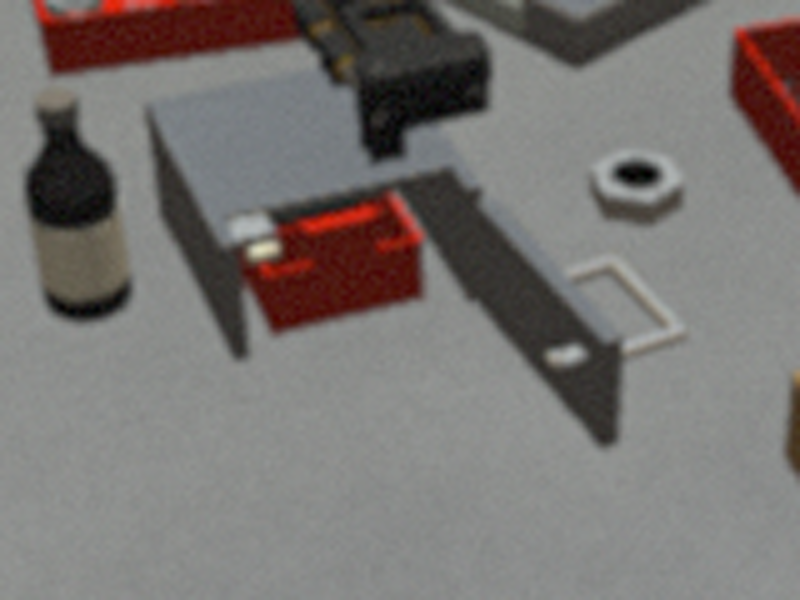

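The tray sits inside with its tab at the doorway, at about (345,220) in the side crop. The door's handle bar in the top crop runs from (515,57) to (655,32).

Run:
```python
from h import *
t=load("t16")
a,b=[onz(t,(u+.5)/5-.5+145,(v+.5)/5-.5+165,.073)[:2] for u,v in ((515,58),(655,33))]
m=(a+b)/2; d=b-a; th=np.arctan2(d[1],d[0])-np.arctan2(CY[1],CY[0]); print(a,b,m,np.hypot(*d),"theta",th%(2*np.pi))
for q in (1.62,1.65,1.7): print(q,handle(q))
wp([*handle(1.65),.17],A-np.pi+1.65)
```

```text
[0.62618447 0.13908817] [0.64201614 0.05897351] [0.63410031 0.09903084] 0.08166394953768322 theta 1.6576849622867138
1.62 [0.62922442 0.09541454]
1.65 [0.63246344 0.09762291]
1.7 [0.63770995 0.10151621]
travel [0.0682, 0.0159, 0.1437] rot [-0.019, -1.649, 0.008] minrows 13.2
```

```bash
python3 -m crank '{"rot": [[0,-1.65,0],[0,-1.65,0],[0,-1.65,0],[0,-1.65,0],[0,-1.65,0]], "travel": [[0.02,0,0.03],[0.04,0,0.06],[0.068,0,0.1],[0.068,0,0.144],[0.068,0,0.144]], "gripper": [0.036,0.036,0.036,0.036,0.036]}'
python3 - <<'E'
from h import *
stat(); wp([.633,.098,.17],A-np.pi+1.655)
E
```

```text
t: 16.37
ee_pos: [0.6367, 0.0963, 0.1848]
tool_rot: [-1.456, 0.668, -0.684]
contact_force: [-0.2, 0.5, 0.9]
gripper_width: 0.392
t 16.37 p [0.6367, 0.0963, 0.1848] yaw(x) -49.6 y [0.012, 0.001, -1.0] F [-0.2, 0.5, 0.9] w 34.1mm q [-0.55, 0.34, 0.46, 1.56, -0.16, 1.26, -0.94]
travel [-0.0038, 0.0148, -0.0019] rot [-0.005, -1.059, 0.012] minrows 8.5
```

```bash
python3 -m crank '{"rot": [[0,-1,0],[0,-1,0],[0,-1,0],[0,-1,0],[0,-1,0]], "travel": [[0,0,0],[0,0,0],[0,0,0],[0,0,0],[0,0,0]], "gripper": [0.036,0.036,0.036,0.036,0.036]}'
python3 - <<'E'
from h import *
stat(); wp([.633,.098,.17],A-np.pi+1.655)
E
```

```text
t: 16.78
ee_pos: [0.6367, 0.0972, 0.184]
tool_rot: [-1.559, 0.179, -0.195]
contact_force: [-0.6, -0.3, -0.1]
gripper_width: 0.414
t 16.78 p [0.6367, 0.0972, 0.184] yaw(x) -13.7 y [0.01, 0.002, -1.0] F [-0.6, -0.3, -0.1] w 36.0mm q [-0.48, 0.34, 0.36, 1.56, -0.12, 1.26, -0.34]
travel [-0.0039, 0.014, -0.0002] rot [-0.003, -0.431, 0.01] minrows 3.4
```

```bash
python3 -m crank '{"rot": [[0,-0.43,0.01],[0,-0.43,0.01],[0,-0.43,0.01],[0,-0.43,0.01],[0,-0.43,0.01]], "travel": [[-0.004,0.01,0],[-0.004,0.014,0],[-0.004,0.02,0],[-0.004,0.03,0],[-0.004,0.04,0]], "gripper": [0.036,0.036,0.036,0.036,0.036]}'
python3 - <<'E'
from h import *
stat(); wp([.633,.098,.062],A-np.pi+1.655); shot("wrist","w17")
E
```

```text
t: 17.2
ee_pos: [0.6333, 0.0992, 0.1432]
tool_rot: [-1.562, -0.153, 0.151]
contact_force: [0.4, 0.3, -0.3]
gripper_width: 0.413
t 17.20 p [0.6333, 0.0992, 0.1432] yaw(x) 11.1 y [0.001, 0.004, -1.0] F [0.4, 0.3, -0.3] w 35.9mm q [-0.43, 0.36, 0.29, 1.6, -0.11, 1.19, 0.08]
travel [-0.0007, 0.0812, -0.0014] rot [-0.003, 0.001, 0.001] minrows 1.9
```

View pics/w17.png

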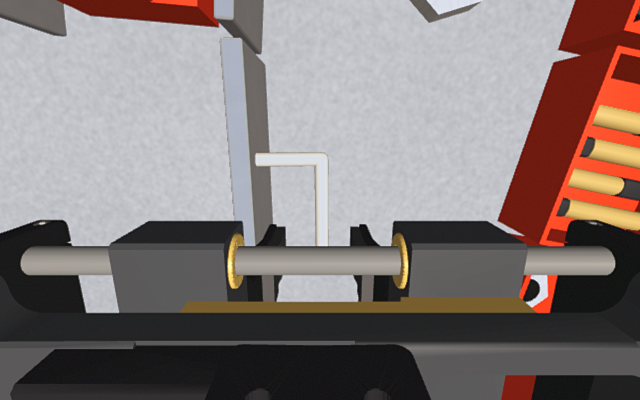

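The bar at u≈321 is centred in the jaws. Descend and grip.

```bash
python3 -m crank '{"rot": [[0,0,0],[0,0,0],[0,0,0],[0,0,0],[0,0,0]], "travel": [[0,0.025,0],[0,0.05,0],[0,0.07,0],[0,0.08,0],[0,0.08,0]], "gripper": [0.036,0.036,0.036,0.036,0.036]}'
python3 -m crank '{"rot": [[0,0,0],[0,0,0],[0,0,0],[0,0,0],[0,0,0]], "travel": [[0,0,0],[0,0,0],[0,0,0],[0,0,0],[0,0,0]], "gripper": [0,0,0,0,0]}' 25
python3 - <<'E'
from h import *
stat(); arc([-.08,-.16,-.24,-.32,-.4])
E
```

```text
t: 17.67
ee_pos: [0.6295, 0.099, 0.0575]
tool_rot: [-1.563, -0.142, 0.155]
contact_force: [-0.8, -0.4, -0.2]
gripper_width: 0.419
t: 18.08
ee_pos: [0.6307, 0.0988, 0.0588]
tool_rot: [-1.564, -0.144, 0.153]
contact_force: [1.1, -0.5, 0.7]
gripper_width: 0.121
t 18.08 p [0.6307, 0.0988, 0.0588] yaw(x) 10.8 y [-0.005, 0.002, -1.0] F [1.1, -0.5, 0.7] w 10.6mm q [-0.42, 0.44, 0.28, 1.68, -0.14, 1.05, 0.1]
theta est 1.644 rad radius 0.1287
-0.08 [-0.0096, 0.0, -0.0038] [0.0, 0.08, -0.0]
-0.16 [-0.0194, 0.0001, -0.0068] [0.001, 0.16, -0.0]
-0.24 [-0.0295, 0.0001, -0.0091] [0.001, 0.24, -0.001]
-0.32 [-0.0397, 0.0002, -0.0105] [0.002, 0.32, -0.001]
-0.4 [-0.0499, 0.0002, -0.0111] [0.002, 0.4, -0.001]
```

```bash
python3 -m crank '{"rot": [[0,0.08,0],[0,0.16,0],[0,0.24,0],[0,0.32,0],[0,0.4,0]], "travel": [[-0.0095,0,-0.004],[-0.0195,0,-0.007],[-0.0295,0,-0.009],[-0.0395,0,-0.0105],[-0.05,0,-0.011]], "gripper": [0,0,0,0,0]}'
python3 - <<'E'
from h import *
stat(); arc([-.08,-.16,-.24,-.32,-.4])
E
```

```text
t: 18.5
ee_pos: [0.5835, 0.0791, 0.059]
tool_rot: [-1.562, 0.173, -0.165]
contact_force: [1.1, 1.7, -4.5]
gripper_width: 0.102
t 18.50 p [0.5835, 0.0791, 0.059] yaw(x) -12.3 y [-0.005, 0.003, -1.0] F [1.1, 1.7, -4.5] w 8.9mm q [-0.48, 0.36, 0.36, 1.81, -0.15, 1.01, -0.28]
theta est 1.243 rad radius 0.1281
-0.08 [-0.0095, 0.0, -0.0038] [0.0, 0.08, -0.0]
-0.16 [-0.0193, 0.0001, -0.0069] [0.001, 0.16, -0.0]
-0.24 [-0.0293, 0.0001, -0.0091] [0.001, 0.24, -0.0]
-0.32 [-0.0394, 0.0002, -0.0106] [0.002, 0.32, -0.001]
-0.4 [-0.0496, 0.0002, -0.0112] [0.002, 0.4, -0.001]
```

```bash
python3 -m crank '{"rot": [[0,0.08,0],[0,0.16,0],[0,0.24,0],[0,0.32,0],[0,0.4,0]], "travel": [[-0.0095,0,-0.004],[-0.0195,0,-0.007],[-0.0295,0,-0.009],[-0.0395,0,-0.0105],[-0.05,0,-0.011]], "gripper": [0,0,0,0,0]}'
python3 - <<'E'
from h import *
stat(); arc([-.08,-.16,-.24,-.32,-.4])
s=shot("side","s18"); crop(s,"s18c",210,90,370,210,5)
E
```

```text
t: 18.92
ee_pos: [0.532, 0.0799, 0.0589]
tool_rot: [-1.513, 0.489, -0.482]
contact_force: [2.3, 1.9, -5.8]
gripper_width: 0.099
t 18.92 p [0.532, 0.0799, 0.0589] yaw(x) -35.5 y [-0.004, 0.004, -1.0] F [2.3, 1.9, -5.8] w 8.6mm q [-0.57, 0.26, 0.43, 1.94, -0.13, 0.98, -0.7]
theta est 0.837 rad radius 0.1271
-0.08 [-0.0094, 0.0, -0.0038] [0.0, 0.08, -0.0]
-0.16 [-0.0192, 0.0001, -0.0068] [0.001, 0.16, -0.0]
-0.24 [-0.0291, 0.0001, -0.009] [0.001, 0.24, -0.0]
-0.32 [-0.0391, 0.0002, -0.0104] [0.002, 0.32, -0.0]
-0.4 [-0.0493, 0.0002, -0.011] [0.002, 0.4, -0.001]
```

View pics/s18c.png

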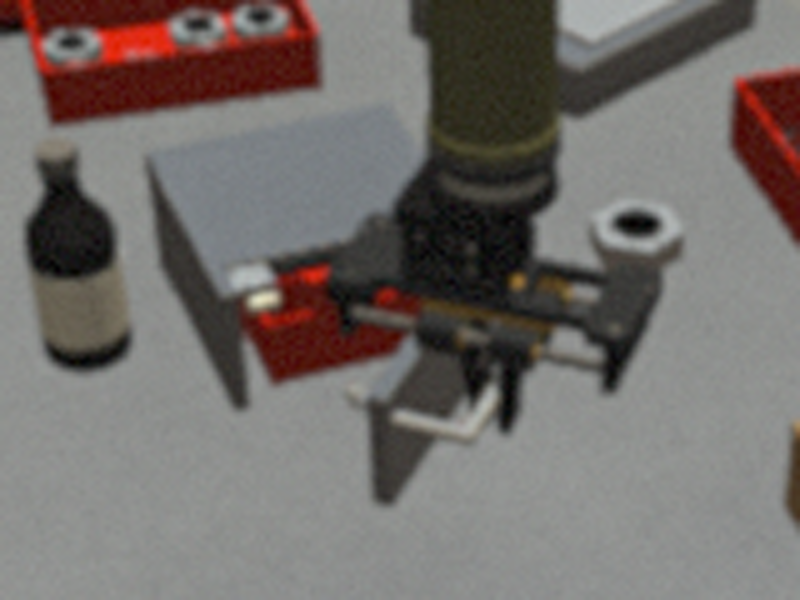

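The door follows and is at about 0.84 rad, with the tray unmoved. I'll continue.

```bash
python3 -m crank '{"rot": [[0,0.08,0],[0,0.16,0],[0,0.24,0],[0,0.32,0],[0,0.4,0]], "travel": [[-0.0095,0,-0.004],[-0.0195,0,-0.007],[-0.029,0,-0.009],[-0.039,0,-0.0105],[-0.049,0,-0.011]], "gripper": [0,0,0,0,0]}'
python3 - <<'E'
from h import *
stat(); arc([-.06,-.12,-.18,-.24,-.28])
E
```

```text
t: 19.38
ee_pos: [0.4845, 0.1014, 0.059]
tool_rot: [-1.415, 0.803, -0.794]
contact_force: [6.4, 4.8, -12.6]
gripper_width: 0.099
t 19.38 p [0.4845, 0.1014, 0.059] yaw(x) -58.8 y [-0.003, 0.007, -1.0] F [6.4, 4.8, -12.6] w 8.7mm q [-0.68, 0.17, 0.46, 2.04, -0.1, 0.95, -1.19]
theta est 0.423 rad radius 0.1262
-0.06 [-0.007, 0.0, -0.0028] [0.0, 0.06, -0.0]
-0.12 [-0.0142, 0.0001, -0.0052] [0.001, 0.12, -0.0]
-0.18 [-0.0215, 0.0002, -0.0072] [0.001, 0.18, -0.0]
-0.24 [-0.0289, 0.0002, -0.0087] [0.002, 0.24, -0.0]
-0.28 [-0.0339, 0.0002, -0.0094] [0.002, 0.28, -0.0]
```

```bash
python3 -m crank '{"rot": [[0,0.06,0],[0,0.12,0],[0,0.18,0],[0,0.24,0],[0,0.28,0]], "travel": [[-0.007,0,-0.003],[-0.0145,0,-0.0055],[-0.0215,0,-0.0075],[-0.029,0,-0.009],[-0.034,0,-0.0095]], "gripper": [0,0,0,0,0]}'
python3 - <<'E'
from h import *
stat(); arc([-.04,-.08,-.12,-.16,-.2])
E
```

```text
t: 19.8
ee_pos: [0.4593, 0.126, 0.059]
tool_rot: [-1.318, 1.016, -1.008]
contact_force: [5.5, -0.4, -11.9]
gripper_width: 0.099
t 19.80 p [0.4593, 0.126, 0.059] yaw(x) -74.9 y [-0.001, 0.007, -1.0] F [5.5, -0.4, -11.9] w 8.6mm q [-0.75, 0.13, 0.46, 2.08, -0.08, 0.94, -1.56]
theta est 0.141 rad radius 0.1255
-0.04 [-0.0046, 0.0, -0.0019] [0.0, 0.04, -0.0]
-0.08 [-0.0094, 0.0001, -0.0036] [0.001, 0.08, -0.0]
-0.12 [-0.0141, 0.0001, -0.0052] [0.001, 0.12, -0.0]
-0.16 [-0.019, 0.0001, -0.0065] [0.001, 0.16, -0.0]
-0.2 [-0.0238, 0.0002, -0.0077] [0.001, 0.2, -0.0]
```

```bash
python3 -m crank '{"rot": [[0,0.04,0],[0,0.08,0],[0,0.12,0],[0,0.15,0],[0,0.15,0]], "travel": [[-0.005,0,-0.002],[-0.01,0,-0.0035],[-0.015,0,-0.005],[-0.02,0,-0.006],[-0.022,0,-0.006]], "gripper": [0,0,0,0,0]}'
python3 - <<'E'
from h import *
stat(); arc([-.04]); s=shot("side","s19"); crop(s,"s19c",210,90,370,210,5); shot("wrist","w19")
E
```

```text
t: 20.22
ee_pos: [0.4512, 0.1379, 0.0589]
tool_rot: [-1.259, 1.122, -1.131]
contact_force: [11.2, -21.6, -7.3]
gripper_width: 0.097
t 20.22 p [0.4512, 0.1379, 0.0589] yaw(x) -83.6 y [0.004, -0.003, -1.0] F [11.2, -21.6, -7.3] w 8.5mm q [-0.79, 0.12, 0.46, 2.1, -0.06, 0.94, -1.76]
theta est 0.027 rad radius 0.1252
-0.04 [-0.0046, -0.0, -0.0021] [-0.0, 0.04, -0.0]
```

View pics/s19c.png

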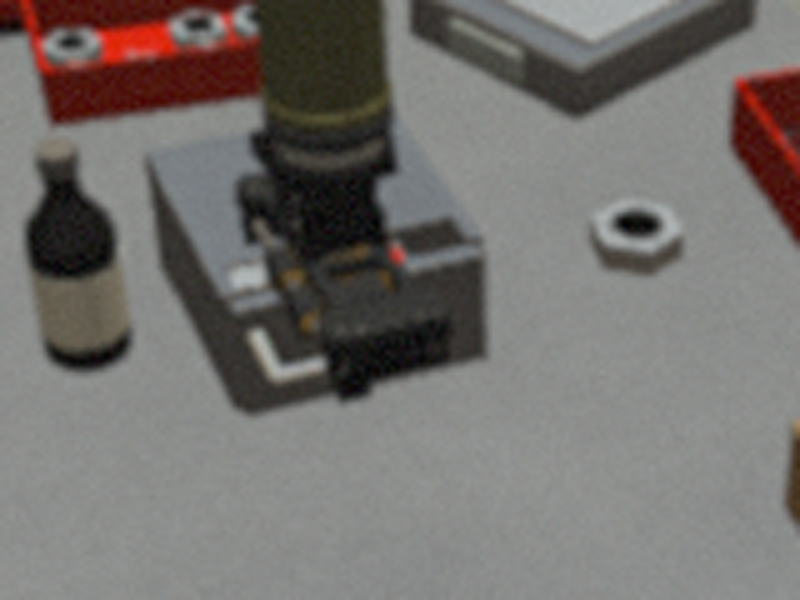

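View pics/w19.png

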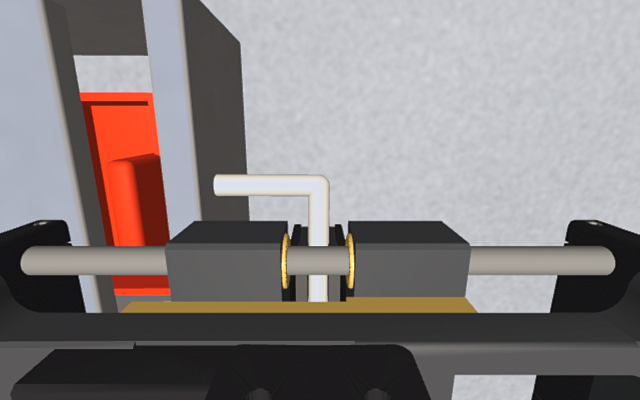

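The door looks shut, and 22 N at the stop supports that. I'll release, lift and check.

```bash
python3 -m crank '{"rot": [[0,0,0],[0,0,0],[0,0,0],[0,0,0],[0,0,0]], "travel": [[0,0,0],[0,0,0],[0,0,0],[0,0,0],[0,0,0]], "gripper": [0.034,0.034,0.034,0.034,0.034]}'
python3 -m crank '{"rot": [[0,0,0],[0,0,0],[0,0,0],[0,0,0],[0,0,0]], "travel": [[0,-0.015,0],[0,-0.035,0],[0,-0.06,0],[0,-0.09,0],[0,-0.12,0]], "gripper": [0.034,0.034,0.034,0.034,0.034]}'
python3 -m crank '{"rot": [[0,0,0],[0,0,0],[0,0,0],[0,0,0],[0,0,0]], "travel": [[0.03,0,0],[0.07,0,0],[0.11,0,0],[0.15,0,0],[0.19,0,0]], "gripper": [0.034,0.034,0.034,0.034,0.034]}'
python3 - <<'E'
from h import *
stat(); s=shot("side","s20"); crop(s,"s20c",210,90,370,210,5);t=shot("top","t20"); crop(t,"t20c",145,170,265,290,5); shot("wrist","w20")
E
```

```text
t: 20.73
ee_pos: [0.4515, 0.1384, 0.0593]
tool_rot: [-1.259, 1.121, -1.129]
contact_force: [0.2, -0.4, -0.3]
gripper_width: 0.361
t: 21.15
ee_pos: [0.4504, 0.1388, 0.1805]
tool_rot: [-1.26, 1.12, -1.128]
contact_force: [0.8, 0.1, 0.6]
gripper_width: 0.391
t: 21.57
ee_pos: [0.4722, -0.0513, 0.1816]
tool_rot: [-1.259, 1.118, -1.127]
contact_force: [0.8, -0.1, -0.7]
gripper_width: 0.39
t 21.57 p [0.4722, -0.0513, 0.1816] yaw(x) -83.4 y [0.006, -0.001, -1.0] F [0.8, -0.1, -0.7] w 33.9mm q [-0.63, -0.05, 0.67, 1.97, 0.03, 1.21, -1.43]
```

View pics/t20c.png

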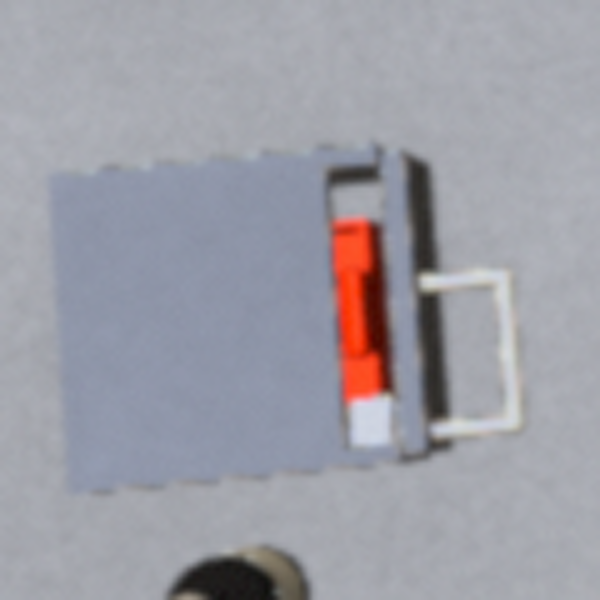

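View pics/s20c.png

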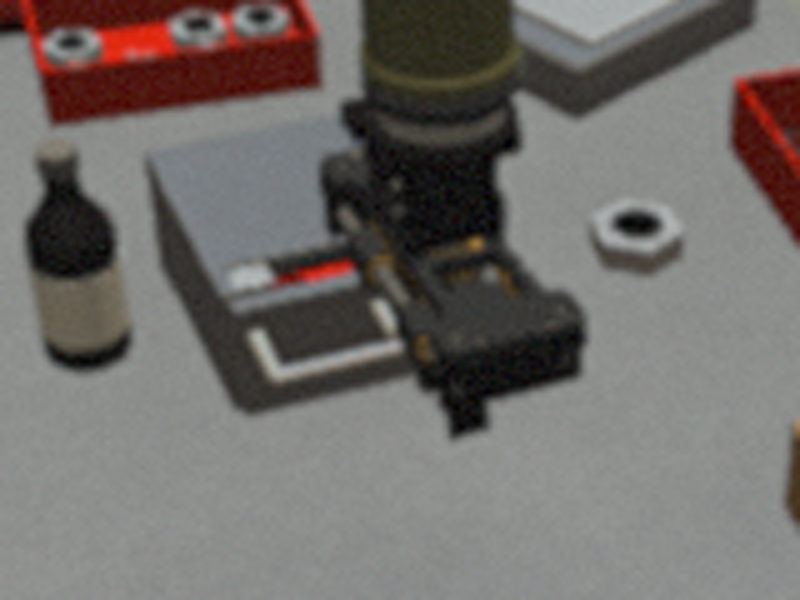

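The door edge is parallel to the cabinet front, and the red tray shows in the slot with its tab at about (216,233) in the full picture. I'll check the door angle against the first picture and check that the bystanders haven't moved.

Run:
```python
from h import *
a=load("top0")["img"].astype(np.float32).mean(2); b=load("t20")["img"].astype(np.float32).mean(2)
for n,(x0,y0,x1,y1) in dict(handle=(228,215,256,266),roof=(150,195,212,272),shaft=(355,165,430,222),bottle=(170,275,212,305),bush_nut=(436,178,480,240),nut=(180,138,215,170),carton=(290,120,340,162),spanner=(350,138,420,162)).items():
    (dx,dy),r=cv2.phaseCorrelate(a[y0:y1,x0:x1].copy(),b[y0:y1,x0:x1].copy(),cv2.createHanningWindow((x1-x0,y1-y0),cv2.CV_32F)); print(n,round(dx,2),round(dy,2),"resp %.2f"%r)
t=load("t20")
P=[onz(t,(u+.5)/5-.5+145,(v+.5)/5-.5+170,.073)[:2] for u,v in ((501,274),(516,425))]
d=P[1]-P[0]; print("bar theta", np.arctan2(d[1],d[0])-np.arctan2(CY[1],CY[0]))
q=[w2c(onz(t,(u+.5)/5-.5+145,(v+.5)/5-.5+170,.05)).round(4) for u,v in ((373,220),(389,395))]; print("tray end corners cab",q)
crop(t,"t20d",185,190,265,270,8)
```

```text
handle -0.06 -0.03 resp 0.99
roof -0.05 -0.16 resp 1.00
shaft 0.57 -0.05 resp 0.97
bottle 0.46 0.21 resp 0.95
bush_nut 0.54 -0.05 resp 0.95
nut -0.0 0.07 resp 0.98
carton -0.1 0.33 resp 0.94
spanner -0.05 -0.2 resp 0.96
bar theta 0.018613988417554683
tray end corners cab [array([-0.0782, -0.0506]), array([-0.0798,  0.0512])]
```

View pics/t20d.png

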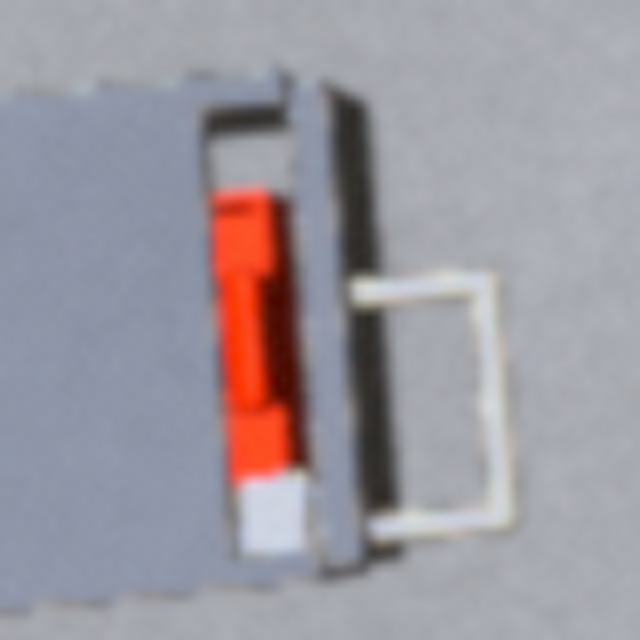

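View pics/w20.png

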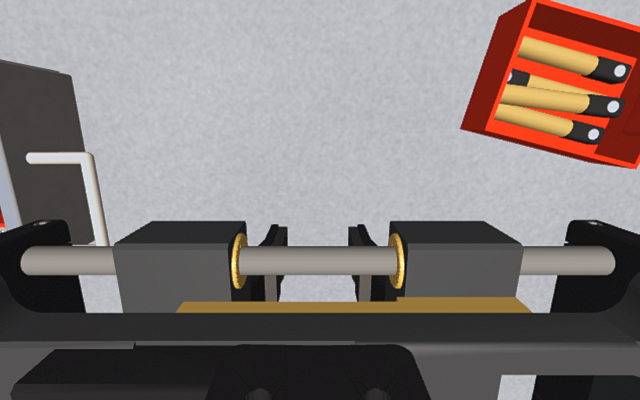

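Run:
```python
from h import *
stat(); print(manip.finish_job())
```

```text
t 21.72 p [0.4722, -0.0532, 0.1816] yaw(x) -83.8 y [0.005, -0.002, -1.0] F [-0.2, 0.3, 0.0] w 33.9mm q [-0.63, -0.05, 0.67, 1.97, 0.03, 1.21, -1.43]
the job is handed in; nothing more can be done
None
```

The job is handed in at t ≈ 21.7 s of 72 s; the system reports no verdict, so what follows is from my own checks. I gripped the handle and swung the door to about 1.65 rad, slid the collar tray in by its tab and pushed it home with closed fingers. Then I swung the door shut through its catch and backed the arm clear.

**Last checks:**
- **Door:** shut. The handle is within 0.1 pixel of where it was at the start. A separate measurement of the bar's direction gave 0.019 rad, which I put down to pixel noise since the limit is 0.03. The door stayed put after I let go.
- **Tray:** its origin is about 3 to 5 mm short of the cabinet's centre, within 2 mm sideways, and straight, with the tab at the doorway.
- **Collars:** both were in the tray when it was last in full view, before it went under the roof. I could not see them after that.
- **Bystanders:** the shaft tray, bottle, bush and second nut, which I compared as one patch, read about 0.5 pixel (roughly 1.5 mm) off their first positions. The other nut, spanner and carton were within 0.35 pixel. All are far below the 30 mm limit.
- **Robot:** touching nothing; the force reading was near zero at hand-in.

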